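# Set the shank trimmer's guide and sort the blanks

### The job

Get the shank trimmer ready: turn the eccentric bolt by its red grip until the 16 mm gauge bar just slides between the brass roller and the fence with about 1 mm of play (never more than 2), check it by sliding the bar's bare steel end in from the feed side until it sticks out about 2 to 3 cm past the middle of the roller, then draw it out and lay it back along the middle of its cork mat. Lay every beech blank on the bench into the tray row that matches its length, flat on the floor of the row and straight across it from rib to rib, not on top of another. Leave the bolt as set and the other things on the bench alone.

Things in the scene. Friction and masses are not known exactly. Their poses are not given: they have to be found in the camera images.
- trimmer: green bench trimmer for shoe-shank blanks, fixed: deck 200 x 150 mm, 10 mm thick, with a 61 mm high motor housing on its +x end (from x = +100 mm). Origin under the deck's middle; +x runs along the feed, from the open feed end (-x) to the motor. A 36 mm cutter drum stands at x = +78, y = -24 mm, 28 mm above the deck
- fence: steel fence on the deck, 60 mm long (x), 22 thick, 24 high; its flat face (plane y = 0) looks to -y; a slanted lead-in 22 mm long at its -x end. Origin on that face, at deck level (10 mm above the table), across from the bolt's axis; +x along the feed as the trimmer's. Set across the feed up to 1.2 mm either way. The gauge bar passes on its -y side, between face and roller
- bolt (a joint): angle of the eccentric bolt, rad, grows anticlockwise seen from above, stops at 0 and 2.9; stiff (0.12 N m), stays where it is left. The gap between fence and roller is 17 mm - 6 mm x cos(angle), plus the fence's error of up to 1.2 mm, so anticlockwise widens it. It starts too tight, at 0.15 to 1.0
- bolt_grip (a point): grip point on the bolt's axis, 10 mm below the top of its red bar grip, 56 mm above the table. The bar is 40 mm long, 12 mm thick, 28 mm high (38 to 66 mm above the table); this frame's x lies along the bar, and turns with it
- roller_mid (a point): centre of the brass guide roller (radius 20 mm, height 24 mm, standing on the deck), which sits 6 mm off the bolt's axis, under the red grip, and turns with it. Gap = its distance from the fence's face less 20 mm
- gauge: loose square steel gauge bar 150 x 16 x 16 mm, 0.28 kg, origin at its centre, x along the bar. Its rear 65 mm (-x end) is a blue grip of the same section, its front 85 mm bare steel, whose end face is 75 mm from the origin
- mat: cork mat for the gauge, fixed, 190 x 60 mm, 4 mm thick, origin under its centre, x along its length
- tray: grey tray, fixed, 140 mm (x) by 232 mm (y), floor 4 mm thick, origin under its centre. Four dark ribs along x, 4 mm wide and 6 mm high above the floor, part it into three rows of clear width 52, 72 and 92 mm; the rows are open at both ends
- row_short (a point): middle of the floor of the narrow row (52 mm wide), for 40 mm blanks; tray y = -86 mm
- row_middle (a point): middle of the floor of the middle row (72 mm wide), for 60 mm blanks; tray y = -20 mm
- row_long (a point): middle of the floor of the wide row (92 mm wide), for 80 mm blanks; tray y = +66 mm
- short1: loose beech shank blank, 40 mm long (x) x 16 mm wide (y) x 10 mm thick (z), origin at its centre; may be absent
- short2: loose beech shank blank, 40 mm long (x) x 16 mm wide (y) x 10 mm thick (z), origin at its centre; may be absent
- middle1: loose beech shank blank, 60 mm long (x) x 16 mm wide (y) x 10 mm thick (z), origin at its centre; may be absent
- middle2: loose beech shank blank, 60 mm long (x) x 16 mm wide (y) x 10 mm thick (z), origin at its centre; may be absent
- long1: loose beech shank blank, 80 mm long (x) x 16 mm wide (y) x 10 mm thick (z), origin at its centre; may be absent
- long2: loose beech shank blank, 80 mm long (x) x 16 mm wide (y) x 10 mm thick (z), origin at its centre; may be absent
- polish_tin: flat dark tin, 72 mm across, 22 mm high; a bystander, leave it alone
- glue_bottle: white bottle, 52 mm across, 120 mm high; a bystander, leave it alone
- hammer: hammer, 240 mm long, lying; a bystander, leave it alone
- awl: screwdriver-like awl, 150 mm, lying; a bystander, leave it alone
- wax_block: orange block of wax 50 x 35 x 22 mm; a bystander, leave it alone
- brush: brush lying on the bench; a bystander, leave it alone
- tack_cup: blue cup, 70 mm across, 50 mm high; a bystander, leave it alone
Mind the look-alikes: they are no part of the job. What is shaped like the long1 but orange is not meant. What is shaped like the middle2 but green is not meant.

How it is judged:
By the outcome, as a careful person would: the job done as asked, in the order asked, and still so for the second after the job is handed in, with the robot touching nothing.
Of short1, short2, middle1, middle2, long1, long2 only 4 to 6 are there at a start; the rules pass over those that are not, and their reading is None.
At some moment in a run one of short1, short2, middle1, middle2, long1, long2 may be knocked a few centimetres aside while the robot is not near it.
Once in a run the grip may slacken for a moment while it holds something.
It also fails if it takes over 210 s, if anything falls off the work surface, if the arm or the gripper's body presses on something with over 40 N, if the wrist force passes 120 N, or if a joint passes its speed limit or range.

### The arm

A 6-joint arm with a two-finger parallel gripper is mounted at the origin on the work surface. World frame = base frame: x ahead of the robot, y to its left, z up, the work surface at z = 0. Lengths are in m, angles in rad, forces in N, time in s.
With the tool pointing down it reaches from about 0.35 to 0.875 m from the base axis. Payload 15.5 kg.
Tool frame: the origin (TCP) lies at the very end of the fingers, on their centre line; the grasp point (between the pads) lies behind it (manip.tcp_to_grasp is the z of the grasp point in the tool frame, in m); z points along the fingers, y is the line along which they close (so a half turn about z gives the same grasp; the last joint's range is limited). The gripper opens to 85 mm and grips with 20 to 120 N. Pads are 22 mm wide; open, the fingers measure 114 mm over their backs; the gripper's body (76 mm by 85 mm) begins 54 mm behind the grasp point. The pads swing forward as they close: fully open they stand 13 mm farther back than shut.
Start: joints at [1.133, 0.494, 1.345, -0, 1.302, -0.096], TCP at [0.21, 0.589, 0.231] pointing down, gripper open.
Joint ranges: [-2.91, 2.91], [-0.82, 2.16], [0.22, 2.67], [-1.22, 4.37], [0.12, 2.79], [-3.08, 3.08]. Speed limits (rad/s): [1.89, 1.89, 2.57, 3.01, 3.01, 3.01].

### API

Orientations are given as a unit quaternion [x, y, z, w].
In Python, from plant import telemetry, read_camera, order, models, manip gives the robot as it stands. The module is installed in compiled form; this text tells all that it offers.
- The arm moves only by the shell command python3 -m handwheel 'ROWS'. ROWS is JSON, a list of rows, each an object of numbers: "grip": the opening, from -1 (shut) to 1 (fully open); "tx", "ty", "tz": the shift along the tool's x, y, z in mm; "wx", "wy", "wz": the turn, a rotation vector about the tool's x, y, z in rad. In form: [{"grip": .., "tx": .., "ty": .., "tz": .., "wx": .., "wy": .., "wz": ..}, ...]. A call has 1 to 10 rows; each row is the pose to reach, as a shift and turn from the pose commanded when the call began, along the tool's axes at that moment; what a row does not reach only later rows make up. A row lasts 1/10 s, in which the tool goes at most 50 mm and 8.59 degrees, less where a joint would pass 70% of its speed; a pose out of reach is approached as far as the arm can. A call with a gripper value outside its range is refused whole. The fingers move at their own pace and stop on an object; the grip force is fixed at half the most. Time passes only in rows, so rows that repeat a pose let the fingers close. It gives the time, the measured TCP pose, the force, the opening and the grip force at its end, in the units of the state.
- telemetry.state(): the state, without advancing time (a new reading comes with each control period).
- read_camera(name): name is "scene" or "top" or "wrist"; returns a dict with "frame" (420x560x3 uint8, red, green, blue), "K" (3x3 intrinsics, pixels), "view" (4x4, takes a point from world to camera coordinates). Camera axes: x right, y down, z forward; pixel columns grow to the right and rows downward; lengths in m; the calibration is good to about 2 mm. A picture is of the moment at which its call begins. There is no depth.
- order.hand_in(): hands the job in; it is judged then, once.
Trained networks look in a picture, given as the dict that the camera call returned (one of the last four; its "shot" number tells which), for a name from the list of things; names that differ only in an ending like _2 or _b are one class to them, and where a whole thing is asked for, a point or a joint stands for the part that bears it (a point fixed in the world has none). Each returns a list of dicts, best first, with "score" (0 to 1); they miss things now and then, are a little off and sometimes report something else, mostly with a low value. They report only what shows in the picture. A call takes as long as a camera call. They do not tell look-alikes from the thing itself.
- models.find_in(target, picture): "centre" ([row, column] in pixels, amid what is visible of it).
- models.cut_out(target, picture): "region" (420x560 bool, what is visible of it) and "centre" ([row, column] in pixels, amid what is visible of it).
- models.mark_of(target, picture): "centre" ([row, column] in pixels: a listed point, or the origin of a listed thing).
The state is a dict: "clock": time; "joints": joint angles; "dq": joint speeds; "joint_efforts": joint torques, N m; "tool_pos": TCP position; "tcp_rot": TCP orientation; "contact_force": force on the tool from outside, world axes, zero at the start; "wrist_torque": the same for the moment, N m; "opening": finger opening in m; "grip_force": force on a finger pad.
Only numpy, scipy, OpenCV 4.12 (cv2) and the standard library are available. Lean on these libraries where they do the work, as an engineer would, in place of code of your own. Each camera call takes 0.05 s, during which the arm holds its last target. There are 200 camera calls.

## Working session

There is one attempt and no reset: what is moved stays moved. The work goes in short steps, Python scripts to look and compute and a shell command to move; the robot and the scene stay as the last step left them, time stands still between calls to the robot, and variables do not carry over. Pictures are saved under pics/ and viewed, at most 16 in all, crops included, and the job is handed in when it is done.

```bash
mkdir -p pics; cat > h.py <<'E'
import numpy as np, cv2, json
from plant import telemetry, read_camera, order, models, manip
from scipy.spatial.transform import Rotation as R
def save(p,n,crop=None,s=1):
    f=p["frame"][:,:,::-1]
    if crop: r0,r1,c0,c1=crop; f=f[r0:r1,c0:c1]
    if s!=1: f=cv2.resize(f,None,fx=s,fy=s,interpolation=cv2.INTER_CUBIC)
    cv2.imwrite("pics/"+n,f)
def ray(p,rc):
    K,V=p["K"],p["view"]; d=np.linalg.inv(K)@[rc[1],rc[0],1]
    Rt=V[:3,:3].T; o=-Rt@V[:3,3]; return o,Rt@d
def onz(p,rc,z):
    o,d=ray(p,rc); return o+d*(z-o[2])/d[2]
def tri(obs):
    A=np.zeros((3,3));b=np.zeros(3)
    for p,rc in obs:
        o,d=ray(p,rc); d/=np.linalg.norm(d); M=np.eye(3)-np.outer(d,d); A+=M;b+=M@o
    X=np.linalg.solve(A,b); return X
def proj(p,X):
    c=p["view"][:3,:3]@np.array(X)+p["view"][:3,3]; u=p["K"]@c; return u[1]/u[2],u[0]/u[2]
E
python3 - <<'E'
from h import *
s=telemetry.state(); print({k:np.round(v,3).tolist() for k,v in s.items()}); print(manip.tcp_to_grasp, R.from_quat(s["tcp_rot"]).as_matrix().round(3))
for n in("top","scene"):
    p=read_camera(n); save(p,n+"0.png"); o,d=ray(p,(210,280)); print(n,o.round(3),d.round(3),p["K"][0,0])
    for t in "fence bolt_grip roller_mid gauge mat tray row_short row_middle row_long trimmer".split():
        for m in models.mark_of(t,p)[:2]: print(t,round(m["score"],2),np.round(m["centre"],1),onz(p,m["centre"],0).round(3))
    for t in "short1 middle1 long1".split():
        for m in models.mark_of(t,p): print(t,round(m["score"],2),np.round(m["centre"],1),onz(p,m["centre"],.005).round(3))
E
```

```text
{'clock': 0.0, 'joints': [1.133, 0.494, 1.346, -0.0, 1.302, -0.095], 'dq': [-0.002, -0.001, -0.002, 0.003, -0.0, 0.001], 'joint_efforts': [-0.0, -88.214, -38.387, -0.0, 0.01, 0.0], 'tool_pos': [0.21, 0.588, 0.231], 'tcp_rot': [0.171, 0.985, -0.001, -0.0], 'contact_force': [1.008, -0.506, -0.565], 'wrist_torque': [-0.014, 0.047, 0.022], 'grip_force': 0.0, 'opening': 0.086}
-0.0187 [[-0.942  0.336 -0.   ]
 [ 0.336  0.942 -0.001]
 [ 0.    -0.001 -1.   ]]
top [ 0.368 -0.039  1.225] [ 0.162 -0.019 -0.987] 444.796980121736
fence 0.68 [248.3 359.1] [ 0.464 -0.281  0.   ]
fence 0.6 [223.2 150.9] [0.529 0.295 0.   ]
bolt_grip 0.76 [219.9 161.9] [0.538 0.265 0.   ]
bolt_grip 0.5 [288.8 250.7] [0.352 0.016 0.   ]
roller_mid 0.72 [224.3 164.2] [0.526 0.258 0.   ]
gauge 0.78 [228.9 215. ] [0.514 0.118 0.   ]
tray 0.57 [247.9 358.7] [ 0.465 -0.28   0.   ]
row_short 0.67 [249.5 386.7] [ 0.461 -0.358  0.   ]
row_middle 0.88 [247.7 364.4] [ 0.466 -0.296  0.   ]
row_long 0.6 [248.3 331. ] [ 0.463 -0.203  0.   ]
trimmer 0.93 [230.9 156.4] [0.507 0.278 0.   ]
short1 0.44 [214.3 247.6] [0.555 0.028 0.005
[... 1103 characters left out ...]
 221.1] [ 0.454 -0.306  0.   ]
row_long 0.58 [226.9 290.5] [0.553 0.022 0.   ]
row_long 0.56 [186.2 240.3] [ 0.463 -0.22   0.   ]
trimmer 0.83 [245.6 364.7] [0.518 0.279 0.   ]
trimmer 0.53 [187.1 310. ] [0.357 0.014 0.   ]
short1 0.67 [142.9 195.2] [ 0.343 -0.483  0.005]
short1 0.57 [192.8 273.6] [ 0.443 -0.094  0.005]
short1 0.5 [226.4 293.5] [0.55  0.032 0.005]
short1 0.42 [303.4 296.4] [0.815 0.157 0.005]
short1 0.32 [171.5 204.4] [ 0.46  -0.374  0.005]
middle1 0.52 [211.6 265.2] [ 0.534 -0.085  0.005]
middle1 0.45 [188.  338.7] [0.321 0.112 0.005]
middle1 0.44 [204.2 304.8] [0.444 0.029 0.005]
long1 0.45 [233.2 255.1] [ 0.632 -0.075  0.005]
long1 0.4 [220.2 216.7] [ 0.64  -0.221  0.005]
```

View pics/top0.png

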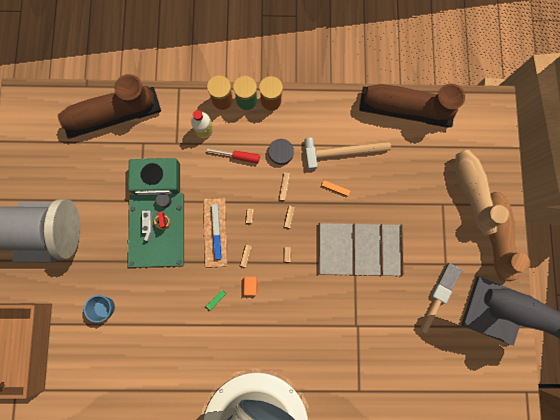

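View pics/scene0.png

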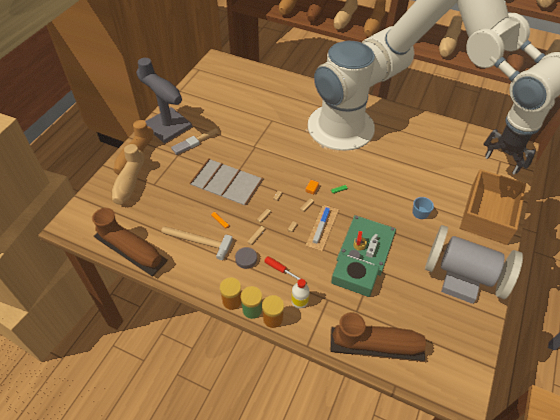

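The top view shows the trimmer at left (r 210, c 155) with its feed along world +x, and the mat and gauge at (230, 215). There are five beech blanks at (186,284), (217,290), (215,250), (254,288) and (256,246). The tray is at (249, 360), and the orange and green decoys are at (188,336) and (300,216). The scene view agrees.

```bash
cat >> h.py <<'E'
def wrap(a): return (a+np.pi/2)%np.pi-np.pi/2
def go(x=None,y=None,z=None,yaw=None):
    """needed shift/turn; yaw=world angle of the closing line (deg, mod 180)"""
    s=telemetry.state(); M=R.from_quat(s["tcp_rot"]).as_matrix(); P=np.array(s["tool_pos"])
    T=np.array([P[i] if v is None else v for i,v in enumerate((x,y,z))])
    cur=np.arctan2(M[1,1],M[0,1]); d=0 if yaw is None else wrap(np.radians(yaw)-cur)
    a=cur+d; yv=np.array([np.cos(a),np.sin(a),0]); zv=np.array([0,0,-1.]); G=np.c_[np.cross(yv,zv),yv,zv]
    t=M.T@(T-P)*1000; w=R.from_matrix(M.T@G).as_rotvec()
    print("t",t.round(1).tolist(),"w",w.round(3).tolist(),"rows>=",int(np.ceil(max(np.linalg.norm(t)/50,np.degrees(np.linalg.norm(w))/8.59)))+1,"yaw",round(np.degrees(cur),1),"j6",round(s["joints"][5],2),"clk",round(s["clock"],1))
def stat():
    s=telemetry.state(); M=R.from_quat(s["tcp_rot"]).as_matrix()
    print(np.round(s["tool_pos"],4),"yaw",np.degrees(np.arctan2(M[1,1],M[0,1])).round(2),"tilt",M[:2,2].round(4),"open",round(s["opening"],4),"gf",round(s["grip_force"],1),"F",np.round(s["contact_force"],1),"clk",round(s["clock"],2))
E
python3 - <<'E'
from h import *
p=read_camera("wrist"); s=telemetry.state(); M=R.from_quat(s["tcp_rot"]).as_matrix(); V=p["view"]
o,d=ray(p,(210,280)); print("cam in tool",(M.T@(o-s["tool_pos"])).round(4),"axis",(M.T@d).round(3),"f",p["K"][0,0], "camR in tool\n",(V[:3,:3]@M).round(3))
go(.46,.26,.25,90)
E
```

```text
cam in tool [ 0.0809 -0.     -0.1418] axis [-0.341 -0.004  0.94 ] f 330.08384266385474 camR in tool
 [[-0.     1.     0.   ]
 [-0.947 -0.    -0.32 ]
 [-0.32  -0.     0.947]]
t [-345.8, -225.5, -18.7] w [-0.0, 0.0, -0.343] rows>= 10 yaw 70.4 j6 -0.1 clk 1.4
```

```bash
python3 -m handwheel '[{"grip":1,"tx":-35,"ty":-22,"tz":-2,"wz":-0.034},{"grip":1,"tx":-70,"ty":-45,"tz":-4,"wz":-0.07},{"grip":1,"tx":-105,"ty":-67,"tz":-6,"wz":-0.1},{"grip":1,"tx":-140,"ty":-90,"tz":-8,"wz":-0.14},{"grip":1,"tx":-175,"ty":-112,"tz":-10,"wz":-0.17},{"grip":1,"tx":-210,"ty":-135,"tz":-11,"wz":-0.2},{"grip":1,"tx":-250,"ty":-162,"tz":-13,"wz":-0.25},{"grip":1,"tx":-300,"ty":-195,"tz":-16,"wz":-0.3},{"grip":1,"tx":-346,"ty":-225,"tz":-19,"wz":-0.343},{"grip":1,"tx":-346,"ty":-225,"tz":-19,"wz":-0.343}]' | tail -c 600
python3 - <<'E'
from h import *
stat()
p=read_camera("wrist"); save(p,"w1.png")
for t in "fence bolt_grip roller_mid gauge mat trimmer".split():
    for m in models.mark_of(t,p)[:2]: print(t,round(m["score"],2),np.round(m["centre"],1),[onz(p,m["centre"],z).round(4).tolist() for z in (0,.01,.056)])
E
```

```text
[0.2101 0.5886 0.2313] yaw 70.36 tilt [ 0. -0.] open 0.0851 gf 0.0 F [ 0.7  0.1 -0.2] clk 1.45
gauge 0.51 [280.  170.5] [[0.3039, 0.4025, 0.0], [0.2994, 0.4082, 0.01], [0.2784, 0.4345, 0.056]]$[0]: bad value
```

View pics/w1.png

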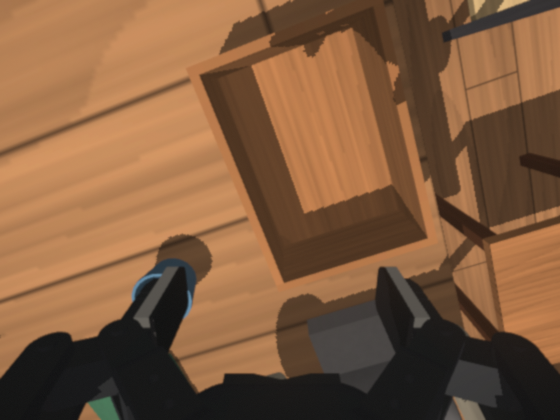

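The move was refused, probably because rows need every key. The picture shows only the box and the tack cup at (280,165), so I'll send it again with all keys.

```bash
python3 -m handwheel '[{"grip":1,"tx":-35,"ty":-22,"tz":-2,"wx":0,"wy":0,"wz":-0.034},{"grip":1,"tx":-70,"ty":-45,"tz":-4,"wx":0,"wy":0,"wz":-0.07},{"grip":1,"tx":-105,"ty":-67,"tz":-6,"wx":0,"wy":0,"wz":-0.1},{"grip":1,"tx":-140,"ty":-90,"tz":-8,"wx":0,"wy":0,"wz":-0.14},{"grip":1,"tx":-175,"ty":-112,"tz":-10,"wx":0,"wy":0,"wz":-0.17},{"grip":1,"tx":-210,"ty":-135,"tz":-11,"wx":0,"wy":0,"wz":-0.2},{"grip":1,"tx":-250,"ty":-162,"tz":-13,"wx":0,"wy":0,"wz":-0.25},{"grip":1,"tx":-300,"ty":-195,"tz":-16,"wx":0,"wy":0,"wz":-0.3},{"grip":1,"tx":-346,"ty":-225,"tz":-19,"wx":0,"wy":0,"wz":-0.343},{"grip":1,"tx":-346,"ty":-225,"tz":-19,"wx":0,"wy":0,"wz":-0.343}]' | tail -c 600
python3 - <<'E'
from h import *
stat()
p=read_camera("wrist"); save(p,"w2.png")
for t in "fence bolt_grip roller_mid gauge mat trimmer".split():
    for m in models.mark_of(t,p)[:2]: print(t,round(m["score"],2),np.round(m["centre"],1),[onz(p,m["centre"],z).round(4).tolist() for z in (0,.01,.056)])
E
```

```text
clock: 2.8
tool_pos: [0.4628, 0.2572, 0.2507]
tcp_rot: [0.001, 1.0, -0.0, 0.001]
contact_force: [0.7, 0.3, -0.4]
opening: 0.0853
grip_force: 0.0
[0.4628 0.2572 0.2507] yaw 89.94 tilt [ 0.0014 -0.0004] open 0.0853 gf 0.0 F [ 0.7  0.3 -0.4] clk 2.8
fence 0.87 [218.1 310.9] [[0.5356, 0.294, 0.0], [0.5316, 0.2931, 0.01], [0.5136, 0.2887, 0.056]]
bolt_grip 0.84 [231.8 279.9] [[0.5546, 0.2544, -0.0], [0.5501, 0.2545, 0.01], [0.5299, 0.2548, 0.056]]
roller_mid 0.77 [218.3 284.5] [[0.5358, 0.2604, 0.0], [0.5319, 0.2603, 0.01], [0.5138, 0.2599, 0.056]]
gauge 0.86 [199.3 165. ] [[0.5102, 0.1108, 0.0], [0.5069, 0.1145, 0.01], [0.4918, 0.1316, 0.056]]
mat 0.96 [195.9 171.5] [[0.5057, 0.1194, 0.0], [0.5025, 0.1229, 0.01], [0.488, 0.139, 0.056]]
mat 0.74 [232.9  99.4] [[0.5559, 0.0204, 0.0], [0.5515, 0.0264, 0.01], [0.531, 0.0542, 0.056]]
trimmer 0.86 [199.7 300.2] [[0.5108, 0.28, 0.0], [0.5076, 0.2794, 0.01], [0.4924, 0.2767, 0.056]]
```

View pics/w2.png

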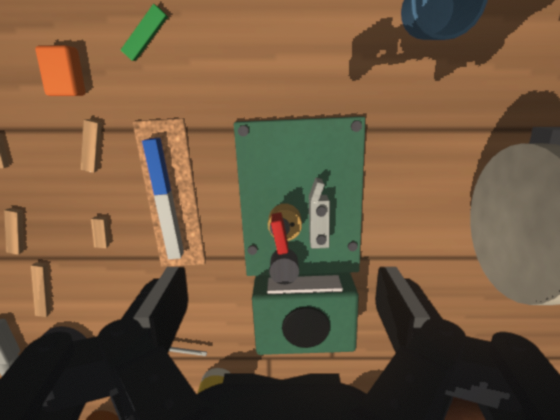

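The wrist view shows the red grip at about (232,280), the roller at (222,285), the fence at (222,320), and the gauge with its blue grip towards -x at (165,155). Next is a closer view from straight above.

```bash
python3 -m handwheel '[{"grip":1,"tx":-45,"ty":0,"tz":10,"wx":0,"wy":0,"wz":0},{"grip":1,"tx":-90,"ty":0,"tz":20,"wx":0,"wy":0,"wz":0},{"grip":1,"tx":-135,"ty":0,"tz":60,"wx":0,"wy":0,"wz":0},{"grip":1,"tx":-145,"ty":0,"tz":105,"wx":0,"wy":0,"wz":0},{"grip":1,"tx":-145,"ty":0,"tz":140,"wx":0,"wy":0,"wz":0},{"grip":1,"tx":-145,"ty":0,"tz":140,"wx":0,"wy":0,"wz":0},{"grip":1,"tx":-145,"ty":0,"tz":140,"wx":0,"wy":0,"wz":0}]' | tail -c 100
python3 - <<'E'
from h import *
stat()
p=read_camera("wrist"); save(p,"w3.png",(0,280,150,430),2.1)
for t in "fence bolt_grip roller_mid trimmer".split():
    for m in models.mark_of(t,p)[:1]: print(t,round(m["score"],2),np.round(m["centre"],1),[onz(p,m["centre"],z).round(4).tolist() for z in (0,.01,.022,.056,.066)])
hsv=cv2.cvtColor(p["frame"],cv2.COLOR_RGB2HSV)
m=(((hsv[...,0]<8)|(hsv[...,0]>172))&(hsv[...,1]>170)&(hsv[...,2]>110)).astype(np.uint8)
n,l,st,c=cv2.connectedComponentsWithStats(m)
for i in np.argsort(-st[1:,4])[:2]+1:
    pts=np.argwhere(l==i); W=np.array([onz(p,q,.066)[:2] for q in pts])
    u,s,v=np.linalg.svd(W-W.mean(0)); print(st[i],W.mean(0).round(4),np.degrees(np.arctan2(v[0,1],v[0,0])), cv2.minAreaRect((W*1000).astype(np.float32)))
E
```

```text
cp_rot: [-0.001, 1.0, -0.0, -0.001]
contact_force: [0.2, -0.3, 1.3]
opening: 0.0857
grip_force: 0.0
[0.6047 0.2613 0.1108] yaw 90.07 tilt [-0.001  -0.0002] open 0.0857 gf 0.0 F [ 0.2 -0.3  1.3] clk 3.85
fence 0.83 [103.  327.2] [[0.5318, 0.2943, 0.0], [0.5315, 0.2929, 0.01], [0.5311, 0.2914, 0.022], [0.53, 0.2869, 0.056], [0.5297, 0.2855, 0.066]]
bolt_grip 0.81 [107.2 268.3] [[0.5348, 0.251, 0.0], [0.5344, 0.2514, 0.01], [0.5338, 0.2519, 0.022], [0.5324, 0.2532, 0.056], [0.5319, 0.2536, 0.066]]
roller_mid 0.73 [101.2 278.6] [[0.5306, 0.2586, 0.0], [0.5303, 0.2587, 0.01], [0.53, 0.2588, 0.022], [0.5291, 0.2591, 0.056], [0.5288, 0.2592, 0.066]]
trimmer 0.92 [ 74.4 311.6] [[0.5122, 0.2822, 0.0], [0.5127, 0.2814, 0.01], [0.5132, 0.2804, 0.022], [0.5148, 0.2775, 0.056], [0.5152, 0.2766, 0.066]]
[ 253   70   31   73 1399] [0.5304 0.2538] 11.163326352337933 ((531.823974609375, 254.13697814941406), (37.16185760498047, 11.465161323547363), 11.31181526184082)
[  0 318  65  26 983] [0.6798 0.0839] 93.17182590060318 ((681.8740844726562, 88.8164291381836), (44.03120803833008, 18.549190521240234), 79.96232604980469)
```

View pics/w3.png

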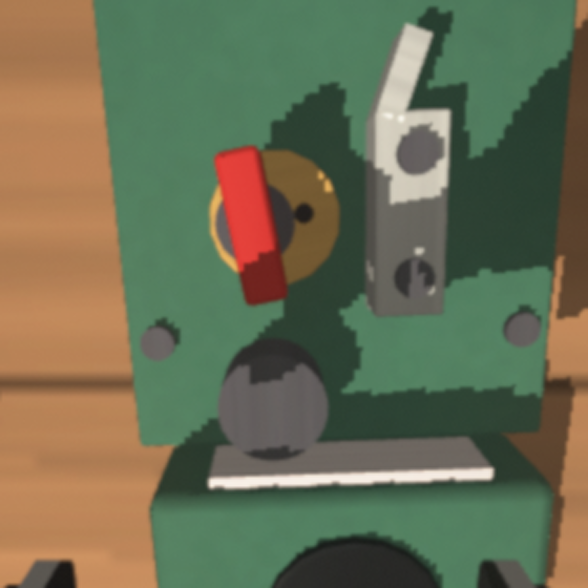

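The crop shows the bar grip centred near (225,250), the roller circle centred at (215,275) with radius about 65, and the fence face edge at column ~370. I'll work out the gap from these points.

```bash
python3 - <<'E'
from h import *
p=read_camera("wrist")
f=lambda r,c,z: onz(p,(r/2.1,150+c/2.1),z)[:2]
def ang(a,b): return np.degrees(np.arctan2(*(b-a)[::-1]))
print("deck L",ang(f(0,97,.01),f(440,140,.01)),"R",ang(f(0,577,.01),f(430,540,.01)),"house",ang(f(488,210,.071),f(466,470,.071))-90)
print("fence top L",f(115,370,.034),f(312,378,.034),ang(f(115,370,.034),f(312,378,.034)),"R",f(108,450,.034),f(315,440,.034),ang(f(108,450,.034),f(315,440,.034)))
print("roller L",f(215,210,.034),"R",f(215,340,.034),"T",f(149,275,.034),"B",f(284,285,.034))
go(.5317,.2538,.15,101.2); go(.5317,.2538,.040,101.2)
E
```

```text
deck L 1.6636372962500652 R 2.4250332241034087 house 5.2747635591394015
fence top L [0.50413004 0.28789361] [0.56149146 0.29298179] 5.069087676827414 R [0.50225775 0.3110225 ] [0.56243856 0.31275558] 1.6495355513965566
roller L [0.5320095  0.24049521] R [0.53199202 0.28001072] T [0.51334386 0.26025029] B [0.55271637 0.26339117]
t [74.0, -7.0, -38.1] w [0.001, 0.003, -0.195] rows>= 3 yaw 90.0 j6 -1.26 clk 4.2
t [74.3, -7.1, 71.9] w [0.001, 0.003, -0.195] rows>= 4 yaw 90.0 j6 -1.26 clk 4.2
```

```bash
python3 -m handwheel '[{"grip":1,"tx":25,"ty":-2,"tz":-30,"wx":0,"wy":0,"wz":-0.1},{"grip":1,"tx":60,"ty":-6,"tz":-30,"wx":0,"wy":0.003,"wz":-0.195},{"grip":1,"tx":74,"ty":-7,"tz":-10,"wx":0,"wy":0.003,"wz":-0.195},{"grip":1,"tx":74,"ty":-7,"tz":30,"wx":0,"wy":0.003,"wz":-0.195},{"grip":1,"tx":74,"ty":-7,"tz":55,"wx":0,"wy":0.003,"wz":-0.195},{"grip":1,"tx":74,"ty":-7,"tz":70,"wx":0,"wy":0.003,"wz":-0.195},{"grip":1,"tx":74,"ty":-7,"tz":70,"wx":0,"wy":0.003,"wz":-0.195},{"grip":1,"tx":74,"ty":-7,"tz":70,"wx":0,"wy":0.003,"wz":-0.195}]' | tail -c 100
python3 - <<'E'
from h import *
stat(); go(.5317,.2538,.042,101.2)
E
```

```text
p_rot: [-0.097, 0.995, 0.0, -0.001]
contact_force: [1.9, -0.4, 1.3]
opening: 0.0853
grip_force: 0.0
[0.5317 0.2536 0.0412] yaw 101.19 tilt [-0.0022 -0.    ] open 0.0853 gf 0.0 F [ 1.9 -0.4  1.3] clk 4.95
t [-0.0, 0.2, -0.8] w [0.0, -0.002, -0.0] rows>= 2 yaw 101.2 j6 -1.42 clk 5.0
```

```bash
python3 -m handwheel '[{"grip":-1,"tx":0,"ty":0,"tz":0,"wx":0,"wy":0,"wz":0},{"grip":-1,"tx":0,"ty":0,"tz":0,"wx":0,"wy":0,"wz":0},{"grip":-1,"tx":0,"ty":0,"tz":0,"wx":0,"wy":0,"wz":0},{"grip":-1,"tx":0,"ty":0,"tz":0,"wx":0,"wy":0,"wz":0},{"grip":-1,"tx":0,"ty":0,"tz":0,"wx":0,"wy":0,"wz":0},{"grip":-1,"tx":0,"ty":0,"tz":0,"wx":0,"wy":0,"wz":0},{"grip":-1,"tx":0,"ty":0,"tz":0,"wx":0,"wy":0,"wz":0},{"grip":-1,"tx":0,"ty":0,"tz":0,"wx":0,"wy":0,"wz":0}]' | tail -c 170
```

```text
clock: 5.75
tool_pos: [0.5312, 0.2545, 0.0407]
tcp_rot: [-0.097, 0.995, 0.001, -0.001]
contact_force: [-4.2, 10.0, 6.0]
opening: 0.0112
grip_force: 60.1
```

```bash
python3 -m handwheel '[{"grip":-1,"tx":0,"ty":1.5,"tz":0,"wx":0,"wy":0,"wz":-0.13},{"grip":-1,"tx":0,"ty":1.5,"tz":0,"wx":0,"wy":0,"wz":-0.26},{"grip":-1,"tx":0,"ty":1.5,"tz":0,"wx":0,"wy":0,"wz":-0.39},{"grip":-1,"tx":0,"ty":1.5,"tz":0,"wx":0,"wy":0,"wz":-0.52},{"grip":-1,"tx":0,"ty":1.5,"tz":0,"wx":0,"wy":0,"wz":-0.65},{"grip":-1,"tx":0,"ty":1.5,"tz":0,"wx":0,"wy":0,"wz":-0.78},{"grip":-1,"tx":0,"ty":1.5,"tz":0,"wx":0,"wy":0,"wz":-0.91},{"grip":-1,"tx":0,"ty":1.5,"tz":0,"wx":0,"wy":0,"wz":-1.04},{"grip":-1,"tx":0,"ty":1.5,"tz":0,"wx":0,"wy":0,"wz":-1.17},{"grip":-1,"tx":0,"ty":1.5,"tz":0,"wx":0,"wy":0,"wz":-1.3}]' | tail -c 170
python3 -m handwheel '[{"grip":-1,"tx":0,"ty":0,"tz":0,"wx":0,"wy":0,"wz":0},{"grip":-1,"tx":0,"ty":0,"tz":0,"wx":0,"wy":0,"wz":0}]' | tail -c 170
python3 -c "
from h import *
stat()"
```

```text
clock: 6.75
tool_pos: [0.5314, 0.2546, 0.0407]
tcp_rot: [-0.682, 0.732, 0.001, -0.001]
contact_force: [-0.6, -4.8, 7.2]
opening: 0.0108
grip_force: 60.4
clock: 6.95
tool_pos: [0.5314, 0.2546, 0.0407]
tcp_rot: [-0.68, 0.733, 0.001, -0.001]
contact_force: [-0.4, -5.0, 7.1]
opening: 0.0106
grip_force: 60.4
[0.5314 0.2546 0.0407] yaw 175.7 tilt [-0.0022 -0.0006] open 0.0106 gf 60.4 F [-0.4 -5.   7.1] clk 6.95
```

```bash
python3 -m handwheel '[{"grip":0,"tx":0,"ty":0,"tz":0,"wx":0,"wy":0,"wz":0},{"grip":0,"tx":0,"ty":0,"tz":0,"wx":0,"wy":0,"wz":0},{"grip":0,"tx":0,"ty":0,"tz":0,"wx":0,"wy":0,"wz":0},{"grip":0,"tx":0,"ty":0,"tz":-40,"wx":0,"wy":0,"wz":0.1},{"grip":0,"tx":0,"ty":0,"tz":-75,"wx":0,"wy":0,"wz":0.22},{"grip":0,"tx":0,"ty":0,"tz":-75,"wx":0,"wy":0,"wz":0.36},{"grip":0,"tx":0,"ty":0,"tz":-75,"wx":0,"wy":0,"wz":0.5},{"grip":0,"tx":0,"ty":0,"tz":-75,"wx":0,"wy":0,"wz":0.64},{"grip":0,"tx":0,"ty":0,"tz":-75,"wx":0,"wy":0,"wz":0.78},{"grip":0,"tx":0,"ty":0,"tz":-75,"wx":0,"wy":0,"wz":0.92}]' | tail -c 170
python3 - <<'E'
from h import *
go(.6,.285,.105,92)
E
```

```text
clock: 7.95
tool_pos: [0.5312, 0.255, 0.1152]
tcp_rot: [-0.281, 0.96, 0.0, -0.002]
contact_force: [-0.4, 0.3, 0.2]
opening: 0.0423
grip_force: 0.0
t [-74.2, -11.9, 10.0] w [0.001, -0.003, 0.535] rows>= 5 yaw 122.6 j6 -1.79 clk 8.0
```

```bash
python3 -m handwheel '[{"grip":0,"tx":-15,"ty":-3,"tz":0,"wx":0,"wy":0,"wz":0.13},{"grip":0,"tx":-35,"ty":-6,"tz":5,"wx":0,"wy":0,"wz":0.26},{"grip":0,"tx":-55,"ty":-10,"tz":10,"wx":0,"wy":0,"wz":0.39},{"grip":0,"tx":-74,"ty":-12,"tz":10,"wx":0,"wy":-0.003,"wz":0.53},{"grip":0,"tx":-74,"ty":-12,"tz":10,"wx":0,"wy":-0.003,"wz":0.535},{"grip":0,"tx":-74,"ty":-12,"tz":10,"wx":0,"wy":-0.003,"wz":0.535}]' | tail -c 170
python3 - <<'E'
from h import *
stat()
p=read_camera("wrist"); save(p,"w4.png",(40,190,190,340),4)
np.savez("w4.npz",f=p["frame"],K=p["K"],V=p["view"])
for t in "fence roller_mid bolt_grip".split():
    for m in models.mark_of(t,p)[:1]: print(t,round(m["score"],2),np.round(m["centre"],1),[onz(p,m["centre"],z).round(4).tolist() for z in (.01,.022,.056)])
E
```

```text
clock: 8.55
tool_pos: [0.5994, 0.285, 0.1047]
tcp_rot: [-0.021, 1.0, 0.0, -0.0]
contact_force: [-0.2, -0.4, 0.5]
opening: 0.0426
grip_force: 0.0
[0.5994 0.285  0.1047] yaw 92.44 tilt [-0.0009  0.0004] open 0.0426 gf 0.0 F [-0.2 -0.4  0.5] clk 8.55
fence 0.58 [113.5 291.4] [[0.5328, 0.2886, 0.01], [0.5321, 0.2882, 0.022], [0.53, 0.2871, 0.056]]
roller_mid 0.94 [102.7 240.4] [[0.5271, 0.2533, 0.01], [0.5267, 0.2547, 0.022], [0.5255, 0.2587, 0.056]]
bolt_grip 0.87 [113.7 231.7] [[0.5347, 0.2472, 0.01], [0.5339, 0.249, 0.022], [0.5316, 0.2538, 0.056]]
```

View pics/w4.png

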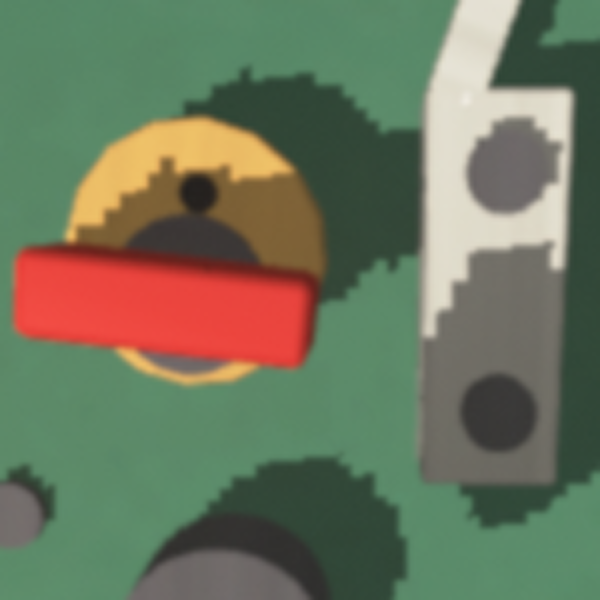

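The crop shows the roller circle spanning columns 66–325 and rows 115–384, with the fence face edge at column ~424. That puts the gap at about 15.3 mm. I'll refine it with sub-pixel profiles.

```bash
cat > gap.py <<'E'
from h import *
def sub(row,c0,c1):
    """sub-pixel colour-step position between columns c0..c1"""
    x=row[c0:c1].astype(float); A=x[0];B=x[-1]; d=B-A; t=np.clip((x-A)@d/(d@d),0,1); return c0-0.5+np.sum(1-t)
def gap(p,rc,cL,cR,cF,w=4,cx=None,rows=range(-4,5)):
    f=p["frame"]; out=[]
    F=[];RR=[];L=[]
    for k in rows:
        r=rc+k; F.append(onz(p,(r,sub(f[r],cF-w,cF+w+1)),.034)[:2]); RR.append(onz(p,(r,sub(f[r],cR-w,cR+w+1)),.034)[:2])
        if cL is not None: L.append(onz(p,(r,sub(f[r],cL-w,cL+w+1)),.034)[:2])
    return np.array(F)*1000,np.array(RR)*1000,np.array(L)*1000
E
python3 - <<'E'
from gap import *
z=np.load("w4.npz"); p=dict(frame=z["f"],K=z["K"],view=z["V"])
print(p["frame"][102,264:302].tolist())
F,_,_=gap(p,110,None,270,296,rows=range(-40,48))
ok=np.abs(F[:,1]-np.median(F[:,1]))<4; c=np.polyfit(F[ok,0],F[ok,1],1); res=F[:,1]-np.polyval(c,F[:,0]); ok&=abs(res)<.4; c=np.polyfit(F[ok,0],F[ok,1],1); print("face yaw",np.degrees(np.arctan(c[0])),ok.sum(),"face y at .53",np.polyval(c,530))
_,Rr,L=gap(p,98,207,271,296,rows=range(-6,5)); print(Rr.round(2).tolist()); print(L.round(2).tolist())
n=np.array([-c[0],1])/np.hypot(1,c[0]); d=(c[1]-(Rr@np.array([-c[0],1])))/np.hypot(1,c[0]); print("gap per row",d.round(2))
E
```

```text
[[125, 97, 55], [125, 97, 54], [124, 96, 54], [124, 96, 54], [123, 96, 54], [117, 91, 52], [99, 81, 48], [78, 74, 50], [58, 70, 53], [51, 69, 54], [52, 70, 55], [52, 71, 55], [52, 70, 55], [51, 71, 55], [51, 71, 55], [51, 70, 55], [51, 71, 56], [52, 71, 56], [51, 71, 56], [52, 71, 56], [51, 71, 56], [51, 71, 55], [52, 72, 56], [51, 71, 56], [51, 72, 56], [52, 72, 56], [52, 72, 57], [52, 72, 57], [52, 72, 57], [59, 76, 61], [88, 94, 82], [132, 130, 119], [173, 168, 154], [211, 204, 188], [222, 217, 200], [224, 219, 203], [224, 220, 204], [225, 221, 205]]
face yaw 1.6276755037733943 86 face y at .53 290.0030453462225
[[519.24, 273.56], [519.81, 273.81], [520.39, 273.96], [520.97, 274.09], [521.55, 274.15], [522.13, 274.2], [522.71, 274.28], [523.29, 274.35], [523.88, 274.37], [524.46, 274.48], [525.05, 274.55]]
[[520.84, 236.07], [521.42, 235.84], [522.01, 235.65], [522.6, 235.45], [523.2, 235.09], [523.78, 235.3], [524.34, 235.78], [524.94, 235.6], [525.55, 235.13], [526.14, 234.91], [526.74, 234.79]]
gap per row [16.13 15.9  15.77 15.65 15.61 15.57 15.51 15.45 15.46 15.36 15.31]gap.py:4: RuntimeWarning: invalid value encountered in divide
  x=row[c0:c1].astype(float); A=x[0];B=x[-1]; d=B-A; t=np.clip((x-A)@d/(d@d),0,1); return c0-0.5+np.sum(1-t)
```

```bash
python3 - <<'E'
from h import *
go(.5313,.255,.105,175.7)
E
python3 -m handwheel '[{"grip":0,"tx":20,"ty":-9,"tz":0,"wx":0,"wy":0,"wz":-0.145},{"grip":0,"tx":45,"ty":-18,"tz":0,"wx":0,"wy":0,"wz":-0.29},{"grip":0,"tx":66.8,"ty":-32.9,"tz":0,"wx":0,"wy":0,"wz":-0.435},{"grip":0,"tx":66.8,"ty":-32.9,"tz":0,"wx":0,"wy":0,"wz":-0.58},{"grip":0,"tx":66.8,"ty":-32.9,"tz":0,"wx":0,"wy":0,"wz":-0.725},{"grip":0,"tx":66.8,"ty":-32.9,"tz":0,"wx":0,"wy":0,"wz":-0.87},{"grip":0,"tx":66.8,"ty":-32.9,"tz":0,"wx":0,"wy":0,"wz":-1.015},{"grip":0,"tx":66.8,"ty":-32.9,"tz":0,"wx":0,"wy":0,"wz":-1.16},{"grip":0,"tx":66.8,"ty":-32.9,"tz":0,"wx":0,"wy":0,"wz":-1.305},{"grip":0,"tx":66.8,"ty":-32.9,"tz":0,"wx":0,"wy":0,"wz":-1.45}]' | tail -c 170
python3 - <<'E'
from h import *
stat();go(.5313,.255,.041,175.7)
E
```

```text
t [69.1, -27.0, 0.2] w [0.001, -0.0, -1.454] rows>= 11 yaw 92.4 j6 -1.26 clk 8.8
clock: 9.75
tool_pos: [0.534, 0.2494, 0.1053]
tcp_rot: [-0.681, 0.733, 0.0, 0.0]
contact_force: [-0.4, 0.5, -1.3]
opening: 0.0427
grip_force: 0.0
[0.534  0.2494 0.1053] yaw 175.78 tilt [-0.0001  0.0006] open 0.0427 gf 0.0 F [-0.4  0.5 -1.3] clk 9.75
t [-5.4, 3.1, 64.3] w [0.0, 0.001, 0.001] rows>= 3 yaw 175.8 j6 -2.73 clk 9.8
```

```bash
python3 -m handwheel '[{"grip":0,"tx":-5.4,"ty":3,"tz":5,"wx":0,"wy":0,"wz":0},{"grip":0,"tx":-5.4,"ty":3,"tz":40,"wx":0,"wy":0,"wz":0},{"grip":0,"tx":-5.4,"ty":3,"tz":64,"wx":0,"wy":0,"wz":0},{"grip":-1,"tx":-5.4,"ty":3,"tz":64,"wx":0,"wy":0,"wz":0},{"grip":-1,"tx":-5.4,"ty":3,"tz":64,"wx":0,"wy":0,"wz":0},{"grip":-1,"tx":-5.4,"ty":3,"tz":64,"wx":0,"wy":0,"wz":0},{"grip":-1,"tx":-5.4,"ty":3,"tz":64,"wx":0,"wy":0,"wz":0},{"grip":-1,"tx":-5.4,"ty":3,"tz":64,"wx":0,"wy":0,"wz":0},{"grip":-1,"tx":-5.4,"ty":3,"tz":64,"wx":0,"wy":0,"wz":0}]' | tail -c 170
python3 -m handwheel '[{"grip":-1,"tx":0,"ty":0,"tz":0,"wx":0,"wy":0,"wz":-0.07},{"grip":-1,"tx":0,"ty":0,"tz":0,"wx":0,"wy":0,"wz":-0.14},{"grip":-1,"tx":0,"ty":0,"tz":0,"wx":0,"wy":0,"wz":-0.21},{"grip":-1,"tx":0,"ty":0,"tz":0,"wx":0,"wy":0,"wz":-0.27},{"grip":-1,"tx":0,"ty":0,"tz":0,"wx":0,"wy":0,"wz":-0.27},{"grip":-1,"tx":0,"ty":0,"tz":0,"wx":0,"wy":0,"wz":-0.27}]' | tail -c 170
python3 - <<'E'
from h import *
stat();go(z=.105,yaw=92)
E
```

```text
clock: 10.65
tool_pos: [0.5315, 0.2554, 0.0417]
tcp_rot: [-0.678, 0.735, 0.0, 0.0]
contact_force: [-5.7, 2.9, -4.6]
opening: 0.0109
grip_force: 60.2
clock: 11.25
tool_pos: [0.5313, 0.2554, 0.0417]
tcp_rot: [0.771, -0.637, -0.001, -0.0]
contact_force: [-6.3, 2.5, -3.1]
opening: 0.0111
grip_force: 60.4
[0.5313 0.2554 0.0417] yaw -169.17 tilt [-0.0006  0.0009] open 0.0111 gf 60.4 F [-6.3  2.5 -3.1] clk 11.25
t [-0.1, 0.0, -63.3] w [-0.0, 0.001, -1.417] rows>= 11 yaw -169.2 j6 -2.99 clk 11.2
```

```bash
python3 -m handwheel '[{"grip":0,"tx":0,"ty":0,"tz":0,"wx":0,"wy":0,"wz":0},{"grip":0,"tx":0,"ty":0,"tz":0,"wx":0,"wy":0,"wz":0},{"grip":0,"tx":0,"ty":0,"tz":0,"wx":0,"wy":0,"wz":0},{"grip":0,"tx":0,"ty":0,"tz":-40,"wx":0,"wy":0,"wz":0.1},{"grip":0,"tx":0,"ty":0,"tz":-70,"wx":0,"wy":0,"wz":0.24},{"grip":0,"tx":-5,"ty":-20,"tz":-70,"wx":0,"wy":0,"wz":0.38},{"grip":0,"tx":-10,"ty":-40,"tz":-70,"wx":0,"wy":0,"wz":0.52},{"grip":0,"tx":-20,"ty":-60,"tz":-70,"wx":0,"wy":0,"wz":0.66},{"grip":0,"tx":-23,"ty":-75,"tz":-70,"wx":0,"wy":0,"wz":0.8},{"grip":0,"tx":-23,"ty":-75,"tz":-63,"wx":0,"wy":0,"wz":0.94}]' | tail -c 170
python3 -m handwheel '[{"grip":0,"tx":0,"ty":0,"tz":0,"wx":0,"wy":0,"wz":0.14},{"grip":0,"tx":0,"ty":0,"tz":0,"wx":0,"wy":0,"wz":0.28},{"grip":0,"tx":0,"ty":0,"tz":0,"wx":0,"wy":0,"wz":0.42},{"grip":0,"tx":0,"ty":0,"tz":0,"wx":0,"wy":0,"wz":0.56},{"grip":0,"tx":0,"ty":0,"tz":0,"wx":0,"wy":0,"wz":0.7},{"grip":0,"tx":0,"ty":0,"tz":0,"wx":0,"wy":0,"wz":0.78},{"grip":0,"tx":0,"ty":0,"tz":0,"wx":0,"wy":0,"wz":0.78},{"grip":0,"tx":0,"ty":0,"tz":0,"wx":0,"wy":0,"wz":0.78}]' | tail -c 170
cat >> gap.py <<'E'
def run(name):
    stat(); p=read_camera("wrist"); save(p,name+".png",(40,190,190,340),4); np.savez(name+".npz",f=p["frame"],K=p["K"],V=p["view"])
    f=p["frame"].astype(int); print("cam",ray(p,(0,0))[0].round(4))
    # prior: fence face y~.290, roller right edge ~.273
    for lab,yy,xs in (("face",.290,np.arange(.506,.556,.001)),("roller",.2735,np.arange(.515,.535,.001)),("rollerL",.233,np.arange(.515,.524,.001))):
        O=[]
        for x in xs:
            r,c=proj(p,(x,yy,.034)); r=int(round(r)); c=int(round(c))
            g=np.abs(np.diff(f[r,c-8:c+9],axis=0)).sum(1); k=c-8+int(np.argmax(g)); O.append(onz(p,(r,sub(f[r],k-3,k+5)),.034)[:2]*1000)
        O=np.array(O)
        if lab=="face":
            for _ in range(4):
                c_=np.polyfit(O[:,0],O[:,1],1); e=O[:,1]-np.polyval(c_,O[:,0]); O=O[abs(e)<max(.25,1.5*e.std())]
            print("face n",len(O),"yaw",np.degrees(np.arctan(c_[0])).round(2),"y@.53",np.polyval(c_,530).round(2))
        else: print(lab,O[::2].round(2).tolist())
        if lab=="roller": print("gap",((np.polyval(c_,O[:,0])-O[:,1])*np.cos(np.arctan(c_[0]))).round(2))
E
python3 -c "
from gap import *
run('w5')"
```

```text
clock: 12.25
tool_pos: [0.6038, 0.2929, 0.1051]
tcp_rot: [-0.396, 0.918, 0.0, 0.002]
contact_force: [0.4, -0.5, -0.1]
opening: 0.0424
grip_force: 0.0
clock: 13.05
tool_pos: [0.6014, 0.2919, 0.1043]
tcp_rot: [-0.021, 1.0, 0.0, 0.0]
contact_force: [-0.4, -0.3, -0.1]
opening: 0.0425
grip_force: 0.0
[0.6014 0.2919 0.1043] yaw 92.45 tilt [0.0003 0.0007] open 0.0425 gf 0.0 F [-0.4 -0.3 -0.1] clk 13.05
cam [0.5204 0.2878 0.2461]
face n 45 yaw 2.56 y@.53 290.48
roller [[515.39, 270.39], [517.04, 271.59], [519.3, 272.34], [521.0, 272.96], [522.71, 273.5], [525.21, 269.42], [526.96, 269.8], [529.3, 270.27], [531.06, 270.63], [532.59, 276.82], [535.22, 271.54]]
gap [19.42 18.88 18.3  17.87 17.65 17.36 17.1  16.68 16.64 16.33 20.82 20.6
 20.53 20.36 20.16 20.07 19.87 13.48 13.76 15.74 19.15]
rollerL [[514.52, 237.86], [516.85, 236.14], [519.17, 235.11], [520.91, 234.42], [523.25, 233.69]]
```

View pics/w5.png

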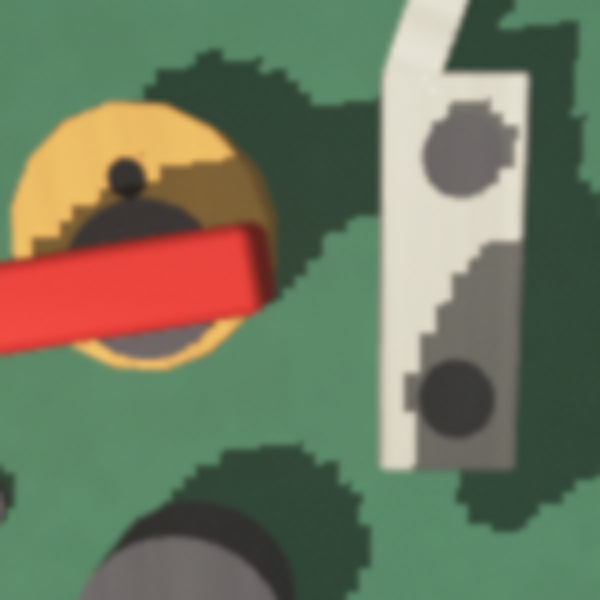

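Here the circle spans columns 10–275. Its right rim includes the roller's visible side, though, so I'll fit the top rim from its left arc only.

```bash
cat > circ.py <<'E'
from gap import *
from scipy.optimize import least_squares
def circ(name,c0,facefn):
    z=np.load(name+".npz"); p=dict(frame=z["f"],K=z["K"],view=z["V"]); f=cv2.GaussianBlur(p["frame"],(0,0),.6).astype(float)
    P=[]
    for a in np.radians(list(range(120,250,3))+list(range(255,300,3))):   # image-side rays: world angle, left (-y) and +-x
        a=a; 
        rr=np.arange(16,24,.15); X=[(c0[0]+r*np.cos(a)*1,c0[1]+r*np.sin(a)) for r in rr]
        rc=np.array([proj(p,(x/1000,y/1000,.034)) for x,y in X],np.float32)
        v=np.array([cv2.remap(f[...,k].astype(np.float32),rc[None,:,1],rc[None,:,0],cv2.INTER_LINEAR)[0] for k in range(3)]).T
        s=v[:,0]-v[:,1]   # brass R>G, green G>R
        if s[0]>15 and s[-1]<-15:
            k=np.where((s[:-1]>0)&(s[1:]<=0))[0]
            if len(k): P.append(X[k[0]])
    P=np.array(P); g=lambda q:np.hypot(P[:,0]-q[0],P[:,1]-q[1])-q[2]
    s=least_squares(g,[*c0,20],loss="soft_l1",f_scale=.2); s2=least_squares(lambda q:g([*q,20]),c0,loss="soft_l1",f_scale=.2)
    for q in (s.x,[*s2.x,20]):
        print(len(P),np.round(q,2),"gap(20)",round((facefn[0]+np.tan(np.radians(facefn[1]))*(q[0]-530)-q[1])*np.cos(np.radians(facefn[1]))-20,2))
E
python3 - <<'E'
from circ import *
circ("w5",(526,253.5),(290.48,2.0)); circ("w4",(526,254.7),(290.0,2.0))
E
```

```text
53 [527.34 253.86  20.48] gap(20) 16.5
53 [526.8  253.63  20.  ] gap(20) 16.71
49 [526.89 255.11  20.16] gap(20) 14.76
49 [526.69 255.08  20.  ] gap(20) 14.79
```

```bash
python3 -m handwheel '[{"grip":0.2,"tx":0,"ty":0,"tz":-45,"wx":0,"wy":0,"wz":0},{"grip":0.2,"tx":20,"ty":-30,"tz":-70,"wx":0,"wy":0,"wz":0},{"grip":0.2,"tx":47,"ty":-70,"tz":-80,"wx":0,"wy":0,"wz":0},{"grip":0.2,"tx":47,"ty":-120,"tz":-80,"wx":0,"wy":0,"wz":0},{"grip":0.2,"tx":47,"ty":-165,"tz":-80,"wx":0,"wy":0,"wz":0},{"grip":0.2,"tx":47,"ty":-172,"tz":-80,"wx":0,"wy":0,"wz":0},{"grip":0.2,"tx":47,"ty":-172,"tz":-80,"wx":0,"wy":0,"wz":0}]' | tail -c 170
cat > seg.py <<'E'
from h import *
def rects(p,mask,z,amin=60):
    n,l,st,c=cv2.connectedComponentsWithStats(mask.astype(np.uint8)); out=[]
    for i in range(1,n):
        if st[i,4]<amin: continue
        cn=max(cv2.findContours((l==i).astype(np.uint8),cv2.RETR_EXTERNAL,cv2.CHAIN_APPROX_NONE)[0],key=len)
        W=np.array([onz(p,(q[0][1],q[0][0]),z)[:2] for q in cn],np.float32)*1000
        b=cv2.boxPoints(cv2.minAreaRect(W)); e=[b[1]-b[0],b[2]-b[1]]; L=max(e,key=np.linalg.norm); S=min(e,key=np.linalg.norm)
        out.append((b.mean(0).round(1).tolist(),round(float(np.linalg.norm(L)),1),round(float(np.linalg.norm(S)),1),round(float(np.degrees(wrap(np.arctan2(L[1],L[0])))),1),st[i].tolist()))
    return out
def hsv(p): return cv2.cvtColor(p["frame"],cv2.COLOR_RGB2HSV).astype(int)
E
python3 - <<'E'
from seg import *
stat(); p=read_camera("wrist"); save(p,"w6.png")
h=hsv(p); blue=(h[...,0]>100)&(h[...,0]<130)&(h[...,1]>150)
steel=(h[...,1]<50)&(h[...,2]>110)
for r in rects(p,blue,.020): print("blue",r)
for r in rects(p,steel,.020,200): print("steel",r)
for t in("gauge","mat"):
    for m in models.mark_of(t,p)[:1]: print(t,m["score"],np.round(m["centre"],1),onz(p,m["centre"],.012).round(4),onz(p,m["centre"],.0).round(4))
    for m in models.cut_out(t,p)[:1]: print([r for r in rects(p,m["region"],.02 if t=="gauge" else .004)])
E
```

```text
clock: 13.8
tool_pos: [0.5614, 0.1168, 0.1842]
tcp_rot: [-0.02, 1.0, 0.0, 0.0]
contact_force: [-0.5, 0.9, 0.2]
opening: 0.051
grip_force: 0.0
[0.5614 0.1168 0.1842] yaw 92.25 tilt [0.0002 0.0006] open 0.051 gf 0.0 F [-0.5  0.9  0.2] clk 13.8
blue ([465.29998779296875, 110.19999694824219], 62.8, 14.5, 4.8, [269, 32, 20, 79, 1298])
steel ([522.0999755859375, 302.6000061035156], 84.9, 36.9, 2.2, [458, 99, 51, 93, 2040])
steel ([539.5999755859375, 116.9000015258789], 84.3, 15.5, 5.1, [272, 111, 21, 91, 1467])
steel ([623.4000244140625, 300.5], 103.5, 7.8, -89.7, [409, 241, 101, 8, 491])
steel ([734.5, -148.10000610351562], 87.5, 25.2, 7.7, [16, 288, 45, 66, 1324])
steel ([727.5, 111.4000015258789], 70.9, 5.5, 81.1, [240, 318, 63, 14, 237])
gauge 0.67 [120.7 283.9] [0.5063 0.1165 0.012 ] [0.5073 0.1166 0.    ]
[([507.1000061035156, 113.9000015258789], 148.4, 16.7, 4.7, [268, 31, 25, 170, 3014])]
mat 0.74 [121.3 285.5] [0.5068 0.118  0.012 ] [0.5078 0.1182 0.    ]
[([506.8999938964844, 119.19999694824219], 189.6, 61.7, 2.9, [252, 7, 70, 208, 10208])]
```

View pics/w6.png

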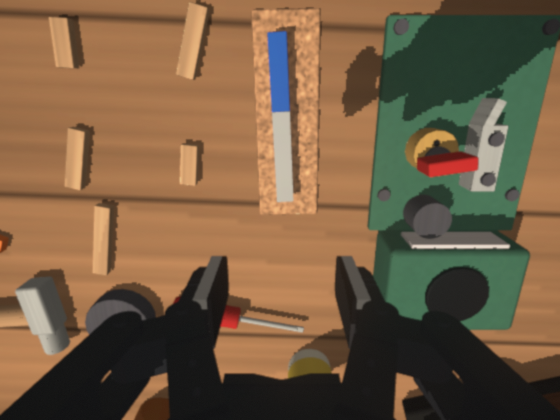

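The view shows the gauge from (32,278) blue to (200,285) steel, lying at 4.7° on the mat, and the five blanks at left. The trimmer bolt now stands crosswise. I'll grasp the blue end.

```bash
python3 -c "
from h import *
go(.4622,.1102,.07,94.7)"
```

```text
t [99.2, -5.1, 113.9] w [0.001, -0.0, -0.04] rows>= 5 yaw 92.4 j6 -1.51 clk 14.1
```

```bash
python3 -m handwheel '[{"grip":0.2,"tx":30,"ty":-1,"tz":30,"wx":0,"wy":0,"wz":-0.04},{"grip":0.2,"tx":65,"ty":-3,"tz":60,"wx":0,"wy":0,"wz":-0.04},{"grip":0.2,"tx":99,"ty":-5,"tz":85,"wx":0,"wy":0,"wz":-0.04},{"grip":0.2,"tx":99.2,"ty":-5.1,"tz":114,"wx":0,"wy":0,"wz":-0.04},{"grip":0.2,"tx":99.2,"ty":-5.1,"tz":114,"wx":0,"wy":0,"wz":-0.04},{"grip":0.2,"tx":99.2,"ty":-5.1,"tz":114,"wx":0,"wy":0,"wz":-0.04}]' | tail -c 170
python3 -c "
from h import *
stat();go(.4622,.1102,.0065,94.7)"
```

```text
clock: 14.65
tool_pos: [0.4629, 0.1097, 0.0703]
tcp_rot: [-0.041, 0.999, 0.0, -0.0]
contact_force: [-0.1, -0.0, 0.2]
opening: 0.051
grip_force: 0.0
[0.4629 0.1097 0.0703] yaw 94.65 tilt [-0.0003  0.0006] open 0.051 gf 0.0 F [-0.1 -0.   0.2] clk 14.65
t [0.6, 0.5, 63.8] w [0.001, -0.0, -0.001] rows>= 3 yaw 94.7 j6 -1.55 clk 14.7
```

```bash
python3 -m handwheel '[{"grip":0.2,"tx":0.5,"ty":0.5,"tz":40,"wx":0,"wy":0,"wz":0},{"grip":0.2,"tx":0.5,"ty":0.5,"tz":60,"wx":0,"wy":0,"wz":0},{"grip":-1,"tx":0.5,"ty":0.5,"tz":63.8,"wx":0,"wy":0,"wz":0},{"grip":-1,"tx":0.5,"ty":0.5,"tz":63.8,"wx":0,"wy":0,"wz":0},{"grip":-1,"tx":0.5,"ty":0.5,"tz":63.8,"wx":0,"wy":0,"wz":0},{"grip":-1,"tx":0.5,"ty":0.5,"tz":63.8,"wx":0,"wy":0,"wz":0},{"grip":-1,"tx":0.5,"ty":0.5,"tz":63.8,"wx":0,"wy":0,"wz":0},{"grip":-1,"tx":0.5,"ty":0.5,"tz":63.8,"wx":0,"wy":0,"wz":0},{"grip":-1,"tx":0.5,"ty":0.5,"tz":63.8,"wx":0,"wy":0,"wz":0}]' | tail -c 170
python3 -m handwheel '[{"grip":-1,"tx":0,"ty":0,"tz":-15,"wx":0,"wy":0,"wz":0},{"grip":-1,"tx":0,"ty":0,"tz":-40,"wx":0,"wy":0,"wz":0},{"grip":-1,"tx":0,"ty":0,"tz":-73,"wx":0,"wy":0,"wz":0},{"grip":-1,"tx":0,"ty":0,"tz":-73,"wx":0,"wy":0,"wz":0},{"grip":-1,"tx":0,"ty":0,"tz":-73,"wx":0,"wy":0,"wz":0}]' | tail -c 170
python3 - <<'E'
from seg import *
stat(); p=read_camera("wrist"); save(p,"w7.png")
h=hsv(p); blue=(h[...,0]>100)&(h[...,0]<130)&(h[...,1]>150)
steel=(h[...,1]<50)&(h[...,2]>110)
for z in (.0895,):
  for r in rects(p,blue,z): print("blue",r)
  for r in rects(p,steel,z,200): print("steel",r)
E
```

```text
clock: 15.55
tool_pos: [0.4627, 0.1098, 0.0075]
tcp_rot: [-0.04, 0.999, 0.0, 0.001]
contact_force: [-0.2, 0.4, 10.7]
opening: 0.0141
grip_force: 60.1
clock: 16.05
tool_pos: [0.4622, 0.1096, 0.08]
tcp_rot: [-0.04, 0.999, 0.0, 0.001]
contact_force: [-0.5, -0.6, -2.2]
opening: 0.0143
grip_force: 58.8
[0.4622 0.1096 0.08  ] yaw 94.59 tilt [0.0022 0.0009] open 0.0143 gf 58.8 F [-0.5 -0.6 -2.2] clk 16.05
blue ([473.5, 109.5], 49.0, 16.4, 5.5, [264, 252, 35, 90, 2710])
steel ([473.20001220703125, 230.89999389648438], 60.6, 23.5, 19.7, [509, 260, 51, 101, 2661])
steel ([509.8999938964844, 113.19999694824219], 24.1, 15.9, 5.3, [266, 341, 33, 39, 1102])
```

View pics/w7.png

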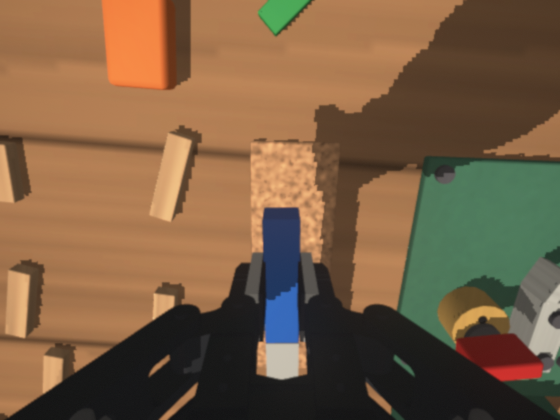

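Gripped, with the blue grip at (275,283) and the bar in line with the fingers. Moving to the feed side, in front of the gap.

```bash
python3 -c "
from h import *
go(.35,.2763,.08,92.0)"
```

```text
t [97.9, 175.2, -0.7] w [0.001, 0.0, 0.045] rows>= 6 yaw 94.6 j6 -1.55 clk 16.1
```

```bash
python3 -m handwheel '[{"grip":-1,"tx":20,"ty":33,"tz":-2,"wx":0,"wy":0,"wz":0.01},{"grip":-1,"tx":40,"ty":70,"tz":-2,"wx":0,"wy":0,"wz":0.02},{"grip":-1,"tx":60,"ty":108,"tz":-2,"wx":0,"wy":0,"wz":0.03},{"grip":-1,"tx":80,"ty":145,"tz":-2,"wx":0,"wy":0,"wz":0.045},{"grip":-1,"tx":98,"ty":175,"tz":-1,"wx":0,"wy":0,"wz":0.045},{"grip":-1,"tx":98,"ty":175,"tz":-1,"wx":0,"wy":0,"wz":0.045},{"grip":-1,"tx":98,"ty":175,"tz":-1,"wx":0,"wy":0,"wz":0.045},{"grip":-1,"tx":98,"ty":175,"tz":-1,"wx":0,"wy":0,"wz":0.045}]' | tail -c 170
python3 -c "
from h import *
stat();go(.35,.2763,.0150,92.0)
p=read_camera('wrist');save(p,'w8.png')
from seg import rects,hsv
h=hsv(p)
print(rects(p,(h[...,0]>100)&(h[...,0]<130)&(h[...,1]>150),.0895))"
```

```text
clock: 16.9
tool_pos: [0.3501, 0.2756, 0.0798]
tcp_rot: [-0.017, 1.0, 0.0, -0.0]
contact_force: [0.4, 1.2, -2.1]
opening: 0.014
grip_force: 59.2
[0.3501 0.2756 0.0798] yaw 92.0 tilt [-0.0009  0.    ] open 0.014 gf 59.2 F [ 0.4  1.2 -2.1] clk 16.9
t [0.0, 0.7, 64.8] w [0.0, -0.001, -0.0] rows>= 3 yaw 92.0 j6 -1.07 clk 16.9
[([357.70001220703125, 274.79998779296875], 56.0, 16.4, 2.9, [264, 237, 35, 105, 3226])]
```

```bash
python3 -m handwheel '[{"grip":-1,"tx":0,"ty":0.7,"tz":35,"wx":0,"wy":0,"wz":0.003},{"grip":-1,"tx":0,"ty":0.7,"tz":58,"wx":0,"wy":0,"wz":0.003},{"grip":-1,"tx":0,"ty":0.7,"tz":64.5,"wx":0,"wy":0,"wz":0.003},{"grip":-1,"tx":0,"ty":0.7,"tz":64.5,"wx":0,"wy":0,"wz":0.003},{"grip":-1,"tx":-7,"ty":0.7,"tz":64.5,"wx":0,"wy":0,"wz":0.003},{"grip":-1,"tx":-14,"ty":0.7,"tz":64.5,"wx":0,"wy":0,"wz":0.003},{"grip":-1,"tx":-21,"ty":0.7,"tz":64.5,"wx":0,"wy":0,"wz":0.003},{"grip":-1,"tx":-28,"ty":0.7,"tz":64.5,"wx":0,"wy":0,"wz":0.003},{"grip":-1,"tx":-28,"ty":0.7,"tz":64.5,"wx":0,"wy":0,"wz":0.003}]' | tail -c 170
python3 -c "
from h import *
stat();go(.4303,.2791,.0150,92.0)"
```

```text
clock: 17.85
tool_pos: [0.3794, 0.2782, 0.0161]
tcp_rot: [-0.016, 1.0, 0.001, 0.001]
contact_force: [0.2, -0.2, -2.4]
opening: 0.0139
grip_force: 64.2
[0.3794 0.2782 0.0161] yaw 91.82 tilt [0.0014 0.0014] open 0.0139 gf 64.2 F [ 0.2 -0.2 -2.4] clk 17.85
t [-50.9, -0.7, 1.2] w [0.001, 0.001, -0.003] rows>= 3 yaw 91.8 j6 -1.1 clk 17.9
```

```bash
python3 -m handwheel '[{"grip":-1,"tx":-5,"ty":-0.5,"tz":1,"wx":0,"wy":0,"wz":0},{"grip":-1,"tx":-10,"ty":-0.5,"tz":1,"wx":0,"wy":0,"wz":0},{"grip":-1,"tx":-15,"ty":-0.5,"tz":1,"wx":0,"wy":0,"wz":0},{"grip":-1,"tx":-20,"ty":-0.6,"tz":1,"wx":0,"wy":0,"wz":0},{"grip":-1,"tx":-25,"ty":-0.6,"tz":1,"wx":0,"wy":0,"wz":0},{"grip":-1,"tx":-25,"ty":-0.6,"tz":1,"wx":0,"wy":0,"wz":0}]' | tail -c 170
python3 -c "
from h import *
stat();go(.4303,.2791,.0150,92.0)"
```

```text
clock: 18.45
tool_pos: [0.4038, 0.2782, 0.0148]
tcp_rot: [-0.016, 1.0, 0.0, 0.0]
contact_force: [-0.7, 0.6, -3.1]
opening: 0.0139
grip_force: 64.2
[0.4038 0.2782 0.0148] yaw 91.83 tilt [0.0005 0.0009] open 0.0139 gf 64.2 F [-0.7  0.6 -3.1] clk 18.45
t [-26.5, 0.1, -0.2] w [0.001, 0.001, -0.003] rows>= 2 yaw 91.8 j6 -1.12 clk 18.4
```

```bash
python3 -m handwheel '[{"grip":-1,"tx":-5,"ty":0,"tz":0,"wx":0,"wy":0,"wz":0},{"grip":-1,"tx":-10,"ty":0,"tz":0,"wx":0,"wy":0,"wz":0},{"grip":-1,"tx":-15,"ty":0,"tz":0,"wx":0,"wy":0,"wz":0},{"grip":-1,"tx":-20,"ty":0,"tz":0,"wx":0,"wy":0,"wz":0},{"grip":-1,"tx":-26,"ty":0,"tz":0,"wx":0,"wy":0,"wz":0},{"grip":-1,"tx":-26,"ty":0,"tz":0,"wx":0,"wy":0,"wz":0},{"grip":-1,"tx":-26,"ty":0,"tz":0,"wx":0,"wy":0,"wz":0}]' | tail -c 170
python3 -c "
from h import *
stat()
p=read_camera('scene');save(p,'s9.png',(190,290,310,430),5)
p=read_camera('wrist');save(p,'w9.png')"
```

```text
clock: 19.15
tool_pos: [0.4289, 0.2788, 0.0147]
tcp_rot: [-0.016, 1.0, 0.0, -0.0]
contact_force: [0.1, 0.6, -3.2]
opening: 0.0139
grip_force: 64.2
[0.4289 0.2788 0.0147] yaw 91.83 tilt [-0.0003  0.0005] open 0.0139 gf 64.2 F [ 0.1  0.6 -3.2] clk 19.15
```

View pics/s9.png

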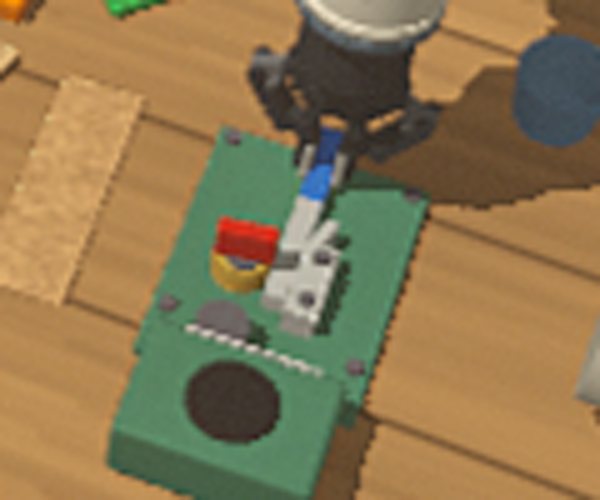

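The bar lies between roller and fence with its steel end past the roller, at about (320,300) in the crop. I'll feel the side play with small sideways shifts.

```bash
python3 -m handwheel '[{"grip":-1,"tx":0,"ty":0.6,"tz":0,"wx":0,"wy":0,"wz":0},{"grip":-1,"tx":0,"ty":1.2,"tz":0,"wx":0,"wy":0,"wz":0},{"grip":-1,"tx":0,"ty":1.2,"tz":0,"wx":0,"wy":0,"wz":0}]' | egrep "pos|contact"
python3 -m handwheel '[{"grip":-1,"tx":0,"ty":-0.6,"tz":0,"wx":0,"wy":0,"wz":0},{"grip":-1,"tx":0,"ty":-1.2,"tz":0,"wx":0,"wy":0,"wz":0},{"grip":-1,"tx":0,"ty":-1.8,"tz":0,"wx":0,"wy":0,"wz":0},{"grip":-1,"tx":0,"ty":-1.8,"tz":0,"wx":0,"wy":0,"wz":0}]' | egrep "pos|contact"
python3 -m handwheel '[{"grip":-1,"tx":0,"ty":-0.3,"tz":0,"wx":0,"wy":0,"wz":0},{"grip":-1,"tx":0,"ty":-0.6,"tz":0,"wx":0,"wy":0,"wz":0},{"grip":-1,"tx":0,"ty":-0.6,"tz":0,"wx":0,"wy":0,"wz":0}]' | egrep "pos|contact"
```

```text
tool_pos: [0.4285, 0.2798, 0.0147]
contact_force: [0.8, -5.6, -2.6]
tool_pos: [0.4291, 0.2784, 0.0148]
contact_force: [0.6, 0.4, -3.1]
tool_pos: [0.4291, 0.2778, 0.0148]
contact_force: [-0.5, 0.4, -3.0]
```

```bash
for i in 1 2 3; do python3 -m handwheel '[{"grip":-1,"tx":0,"ty":-0.2,"tz":0,"wx":0,"wy":0,"wz":0},{"grip":-1,"tx":0,"ty":-0.4,"tz":0,"wx":0,"wy":0,"wz":0},{"grip":-1,"tx":0,"ty":-0.4,"tz":0,"wx":0,"wy":0,"wz":0}]' | egrep "pos|contact"; done; python3 -c "
from h import *
stat(); print(telemetry.state()['wrist_torque'])"
```

```text
tool_pos: [0.429, 0.2774, 0.0148]
contact_force: [-0.4, 1.2, -2.8]
tool_pos: [0.429, 0.277, 0.0148]
contact_force: [-0.1, 2.7, -2.3]
tool_pos: [0.4291, 0.2766, 0.0148]
contact_force: [-0.0, 5.2, -2.2]
[0.4291 0.2766 0.0148] yaw 91.85 tilt [0.     0.0008] open 0.014 gf 64.3 F [-0.   5.2 -2.2] clk 21.15
[0.79015467 0.18531867 0.46301372]
```

The free play comes out at about 1.1 mm, so the setting is good. Next: recentre, push 2 mm deeper to about 25 mm past the middle, then draw the bar out and lift.

```bash
python3 -m handwheel '[{"grip":-1,"tx":0,"ty":0.8,"tz":0,"wx":0,"wy":0,"wz":0},{"grip":-1,"tx":0,"ty":1.5,"tz":0,"wx":0,"wy":0,"wz":0},{"grip":-1,"tx":-2,"ty":1.6,"tz":0,"wx":0,"wy":0,"wz":0},{"grip":-1,"tx":-2,"ty":1.6,"tz":0,"wx":0,"wy":0,"wz":0},{"grip":-1,"tx":-2,"ty":1.6,"tz":0,"wx":0,"wy":0,"wz":0}]' | egrep "pos|contact"
python3 -m handwheel '[{"grip":-1,"tx":6,"ty":0,"tz":0,"wx":0,"wy":0,"wz":0},{"grip":-1,"tx":14,"ty":0,"tz":0,"wx":0,"wy":0,"wz":0},{"grip":-1,"tx":22,"ty":0,"tz":0,"wx":0,"wy":0,"wz":0},{"grip":-1,"tx":30,"ty":0,"tz":0,"wx":0,"wy":0,"wz":0},{"grip":-1,"tx":40,"ty":0,"tz":0,"wx":0,"wy":0,"wz":0},{"grip":-1,"tx":52,"ty":0,"tz":0,"wx":0,"wy":0,"wz":0},{"grip":-1,"tx":66,"ty":0,"tz":0,"wx":0,"wy":0,"wz":0},{"grip":-1,"tx":80,"ty":0,"tz":0,"wx":0,"wy":0,"wz":0},{"grip":-1,"tx":80,"ty":0,"tz":-35,"wx":0,"wy":0,"wz":0},{"grip":-1,"tx":80,"ty":0,"tz":-65,"wx":0,"wy":0,"wz":0}]' | egrep "pos|contact|force"
python3 -c "
from h import *
p=read_camera('wrist');stat()
from seg import rects,hsv
h=hsv(p)
print(rects(p,(h[...,0]>100)&(h[...,0]<130)&(h[...,1]>150),.0895))"
```

```text
tool_pos: [0.4309, 0.278, 0.0147]
contact_force: [0.2, -0.1, -2.1]
tool_pos: [0.3491, 0.2751, 0.0802]
contact_force: [0.5, -0.7, -2.4]
grip_force: 64.2
[0.3509 0.2762 0.0841] yaw 91.88 tilt [0.0025 0.0022] open 0.0139 gf 64.2 F [1.7 3.1 1.9] clk 22.7
[([357.70001220703125, 274.3999938964844], 54.7, 16.5, 2.8, [264, 240, 35, 102, 3154])]
```

```bash
python3 -c "
from h import *
go(.4617,.1170,.07,92.7)"
```

```text
t [-105.5, -162.8, 14.0] w [0.002, 0.003, -0.014] rows>= 5 yaw 91.9 j6 -1.07 clk 22.7
```

```bash
python3 -m handwheel '[{"grip":-1,"tx":0,"ty":-40,"tz":0,"wx":0.002,"wy":0.003,"wz":-0.014},{"grip":-1,"tx":-20,"ty":-80,"tz":0,"wx":0.002,"wy":0.003,"wz":-0.014},{"grip":-1,"tx":-45,"ty":-115,"tz":5,"wx":0.002,"wy":0.003,"wz":-0.014},{"grip":-1,"tx":-75,"ty":-150,"tz":10,"wx":0.002,"wy":0.003,"wz":-0.014},{"grip":-1,"tx":-105.5,"ty":-163,"tz":14,"wx":0.002,"wy":0.003,"wz":-0.014},{"grip":-1,"tx":-105.5,"ty":-163,"tz":14,"wx":0.002,"wy":0.003,"wz":-0.014},{"grip":-1,"tx":-105.5,"ty":-163,"tz":14,"wx":0.002,"wy":0.003,"wz":-0.014}]' | egrep "pos|contact"
python3 -c "
from h import *
stat();go(.4617,.1170,.008,92.7)"
```

```text
tool_pos: [0.4611, 0.1158, 0.0653]
contact_force: [-1.3, 0.1, -2.7]
[0.4611 0.1158 0.0653] yaw 92.59 tilt [-0.0038 -0.0016] open 0.0141 gf 64.2 F [-1.3  0.1 -2.7] clk 23.4
t [-0.8, 1.2, 57.3] w [-0.001, -0.004, -0.002] rows>= 3 yaw 92.6 j6 -1.49 clk 23.4
```

```bash
python3 -m handwheel '[{"grip":-1,"tx":-1,"ty":1.2,"tz":30,"wx":0,"wy":-0.003,"wz":0},{"grip":-1,"tx":-1,"ty":1.2,"tz":50,"wx":0,"wy":-0.003,"wz":0},{"grip":-1,"tx":-1,"ty":1.2,"tz":56,"wx":0,"wy":-0.003,"wz":0},{"grip":-1,"tx":-1,"ty":1.2,"tz":57,"wx":0,"wy":-0.003,"wz":0},{"grip":-1,"tx":-1,"ty":1.2,"tz":57,"wx":0,"wy":-0.003,"wz":0}]' | egrep "pos|contact"
python3 -c "
from h import *
stat()"
```

```text
tool_pos: [0.4622, 0.1176, 0.0092]
contact_force: [0.1, 0.6, -2.4]
[0.4622 0.1176 0.0092] yaw 92.68 tilt [ 0.     -0.0013] open 0.014 gf 64.2 F [ 0.1  0.6 -2.4] clk 23.9
```

Now 1.5 mm lower, release, lift, and look.

```bash
python3 -m handwheel '[{"grip":-1,"tx":0,"ty":-0.5,"tz":1.4,"wx":0,"wy":0,"wz":0},{"grip":-1,"tx":0,"ty":-0.5,"tz":1.4,"wx":0,"wy":0,"wz":0},{"grip":0,"tx":0,"ty":-0.5,"tz":1.4,"wx":0,"wy":0,"wz":0},{"grip":0,"tx":0,"ty":-0.5,"tz":1.4,"wx":0,"wy":0,"wz":0},{"grip":0,"tx":0,"ty":-0.5,"tz":0,"wx":0,"wy":0,"wz":0},{"grip":0.2,"tx":-10,"ty":-0.5,"tz":-40,"wx":0,"wy":0,"wz":0},{"grip":0.2,"tx":-40,"ty":-10,"tz":-80,"wx":0,"wy":0,"wz":0},{"grip":0.2,"tx":-70,"ty":-40,"tz":-125,"wx":0,"wy":0,"wz":0},{"grip":0.2,"tx":-70,"ty":-80,"tz":-170,"wx":0,"wy":0,"wz":0},{"grip":0.2,"tx":-70,"ty":-95,"tz":-190,"wx":0,"wy":0,"wz":0}]' | egrep "pos|contact"
python3 -m handwheel '[{"grip":0.2,"tx":0,"ty":0,"tz":0,"wx":0,"wy":0,"wz":0},{"grip":0.2,"tx":0,"ty":0,"tz":0,"wx":0,"wy":0,"wz":0}]' | egrep "pos|contact"
cat > blanks.py <<'E'
from seg import *
def look(name=None):
    stat(); p=read_camera("wrist"); 
    if name: save(p,name)
    for t in ("gauge","mat","tray"):
        for m in models.cut_out(t,p)[:1]: print(t,round(m["score"],2),[r[:4] for r in rects(p,m["region"],dict(gauge=.02,mat=.004,tray=.01)[t],400)])
    for t in ("short1","middle1","long1"):
        for m in models.cut_out(t,p):
            for r in rects(p,m["region"],.010): print(t,round(m["score"],2),r)
    return p
E
python3 -c "
from blanks import *
look('w10.png')"
```

```text
tool_pos: [0.5374, 0.0246, 0.2008]
contact_force: [0.4, -0.1, -0.9]
tool_pos: [0.537, 0.0252, 0.1995]
contact_force: [-1.2, -0.5, -0.7]
[0.537  0.0252 0.1995] yaw 92.56 tilt [ 0.0014 -0.0014] open 0.0512 gf 0.0 F [-1.2 -0.5 -0.7] clk 25.1
gauge 0.59 [([507.6000061035156, 116.30000305175781], 149.0, 20.1, 3.1)]
mat 0.88 [([507.0, 118.9000015258789], 189.0, 59.6, 3.4)]
short1 0.74 ([551.0, 24.799999237060547], 41.5, 16.1, -4.8, [273, 168, 19, 39, 568])
short1 0.66 ([447.8999938964844, -78.69999694824219], 39.7, 18.0, -0.8, [166, 54, 21, 46, 857])
short1 0.39 ([451.1000061035156, 8.5], 58.8, 16.1, -14.0, [253, 50, 32, 67, 1084])
middle1 0.93 ([450.8999938964844, 8.399999618530273], 59.9, 17.2, -14.8, [253, 50, 34, 68, 1189])
middle1 0.64 ([549.9000244140625, -84.30000305175781], 59.9, 17.8, -12.5, [165, 153, 24, 56, 909])
middle1 0.5 ([464.29998779296875, -209.1999969482422], 139.7, 100.7, -1.5, [0, 6, 100, 158, 13910])
long1 0.93 ([634.7999877929688, -70.5999984741211], 84.1, 18.4, -11.1, [182, 221, 24, 66, 891])
long1 0.65 ([631.2000122070312, -211.8000030517578], 82.3, 23.5, 68.1, [27, 227, 77, 40, 1305])
long1 0.29 ([584.5999755859375, 257.0], 357.0, 136.3, 17.7, [440, 53, 120, 290, 28958])
```

View pics/w10.png

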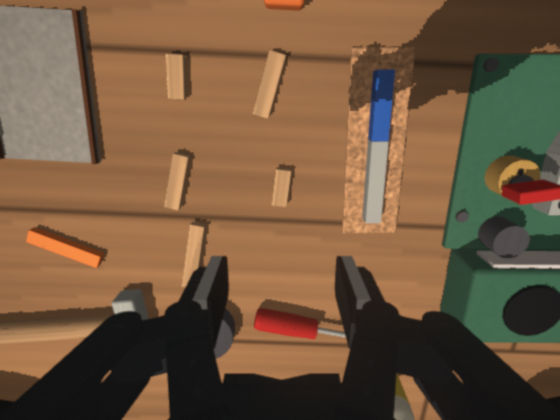

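The gauge lies along the middle of the mat, (70–222, 378). Five blanks show at (75,176), (83,269), (180,177), (187,283) and (250,195). Next I'll look at the tray.

```bash
python3 -m handwheel '[{"grip":0.2,"tx":2,"ty":-45,"tz":-10,"wx":0,"wy":0,"wz":0},{"grip":0.2,"tx":4,"ty":-90,"tz":-20,"wx":0,"wy":0,"wz":0},{"grip":0.2,"tx":7,"ty":-135,"tz":-30,"wx":0,"wy":0,"wz":0.02},{"grip":0.2,"tx":10,"ty":-180,"tz":-40,"wx":0,"wy":0,"wz":0.04},{"grip":0.2,"tx":14,"ty":-228,"tz":-50,"wx":0,"wy":0,"wz":0.04},{"grip":0.2,"tx":18,"ty":-275,"tz":-50,"wx":0,"wy":0,"wz":0.04},{"grip":0.2,"tx":20,"ty":-305,"tz":-50,"wx":0,"wy":0,"wz":0.04},{"grip":0.2,"tx":20,"ty":-305,"tz":-50,"wx":0,"wy":0,"wz":0.04},{"grip":0.2,"tx":20,"ty":-305,"tz":-50,"wx":0,"wy":0,"wz":0.04},{"grip":0.2,"tx":20,"ty":-305,"tz":-50,"wx":0,"wy":0,"wz":0.04}]' | egrep "pos|contact"
python3 - <<'E'
from blanks import *
p=look("w11.png")
for t in ("row_short","row_middle","row_long","tray"):
    for m in models.mark_of(t,p)[:1]: print(t,round(m["score"],2),np.round(m["centre"],1),onz(p,m["centre"],.004).round(4))
E
```

```text
tool_pos: [0.5309, -0.2786, 0.2489]
contact_force: [-0.8, 0.1, -0.2]
[ 0.5309 -0.2786  0.2489] yaw 90.41 tilt [-0.0007 -0.0007] open 0.0514 gf 0.0 F [-0.8  0.1 -0.2] clk 26.45
tray 0.73 [([464.0, -281.20001220703125], 232.1, 139.7, 89.4)]
short1 0.95 ([447.6000061035156, -83.4000015258789], 39.4, 18.8, -1.2, [450, 71, 24, 39, 631])
short1 0.91 ([551.7000122070312, 19.899999618530273], 42.1, 24.0, -2.8, [519, 166, 28, 35, 640])
short1 0.66 ([464.0, -281.1000061035156], 232.7, 139.3, 89.4, [170, 33, 222, 135, 27328])
middle1 0.66 ([450.70001220703125, 3.700000047683716], 60.7, 22.1, -14.5, [520, 65, 40, 59, 1112])
long1 0.67 ([631.5999755859375, -215.89999389648438], 81.8, 20.1, 67.5, [300, 226, 62, 33, 878])
long1 0.66 ([635.5, -74.5], 81.6, 21.3, -10.1, [427, 216, 32, 60, 917])
row_short 0.66 [103.  203.8] [ 0.4629 -0.367   0.004 ]
row_middle 0.56 [105.6 262.6] [ 0.4653 -0.301   0.004 ]
row_long 0.64 [105.3 340.6] [ 0.4643 -0.2133  0.004 ]
tray 0.72 [107.4 281.8] [ 0.4671 -0.2794  0.004 ]
```

View pics/w11.png

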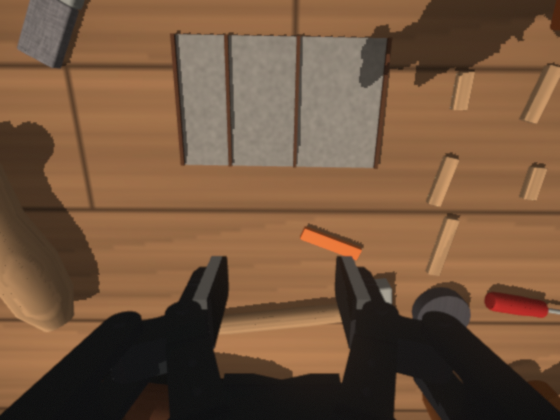

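Tray centre is (464,-281) mm, yaw about -0.6°, and the row centres match the sizes given. First blank: the short one at (448,-81).

```bash
python3 -c "
from h import *
go(.50,-.081,.13,89)"
python3 -m handwheel '[{"grip":0.2,"tx":3,"ty":48,"tz":10,"wx":0,"wy":0,"wz":0.02},{"grip":0.2,"tx":10,"ty":94,"tz":25,"wx":0,"wy":0,"wz":0.02},{"grip":0.2,"tx":17,"ty":135,"tz":50,"wx":0,"wy":0,"wz":0.02},{"grip":0.2,"tx":24,"ty":170,"tz":85,"wx":0,"wy":0,"wz":0.02},{"grip":0.2,"tx":30,"ty":198,"tz":119,"wx":0,"wy":0,"wz":0.02},{"grip":0.2,"tx":30,"ty":198,"tz":119,"wx":0,"wy":0,"wz":0.02},{"grip":0.2,"tx":30,"ty":198,"tz":119,"wx":0,"wy":0,"wz":0.02},{"grip":0.2,"tx":30,"ty":198,"tz":119,"wx":0,"wy":0,"wz":0.02}]' | egrep "pos|contact"
python3 -c "
from blanks import *
look()"
```

```text
t [29.7, 199.0, 119.0] w [-0.001, -0.0, 0.024] rows>= 6 yaw 90.4 j6 -2.16 clk 27.0
tool_pos: [0.5008, -0.083, 0.1309]
contact_force: [-0.2, 0.4, -0.6]
[ 0.5008 -0.083   0.1309] yaw 89.19 tilt [ 0.0019 -0.0021] open 0.0514 gf 0.0 F [-0.2  0.4 -0.6] clk 27.8
gauge 0.78 [([507.1000061035156, 112.19999694824219], 150.6, 28.1, 2.7)]
mat 0.56 [([506.3999938964844, 117.5999984741211], 188.4, 60.8, 3.1)]
tray 0.62 [([463.70001220703125, -244.39999389648438], 165.1, 139.6, 89.0)]
short1 0.88 ([549.0999755859375, 22.799999237060547], 42.8, 19.0, -5.6, [390, 222, 28, 45, 897])
short1 0.77 ([447.70001220703125, -80.0999984741211], 39.9, 15.8, -1.2, [275, 102, 21, 53, 1077])
middle1 0.72 ([548.5999755859375, -86.19999694824219], 62.6, 17.8, -12.6, [266, 212, 30, 66, 1207])
middle1 0.68 ([450.6000061035156, 6.5], 59.9, 19.2, -14.4, [374, 90, 46, 80, 1868])
middle1 0.44 ([504.5, 113.0999984741211], 185.4, 59.7, 3.6, [471, 75, 89, 218, 8649])
long1 0.95 ([634.0999755859375, -71.69999694824219], 84.7, 17.6, -9.6, [282, 288, 29, 74, 1273])
long1 0.74 ([611.5999755859375, -239.10000610351562], 25.7, 10.8, -76.8, [108, 304, 26, 12, 169])
```

```bash
python3 -c "
from h import *
go(.4477,-.0797,.0045,88.8)"
```

```text
t [52.2, 2.2, 125.7] w [-0.002, 0.001, 0.007] rows>= 4 yaw 89.2 j6 -1.84 clk 28.1
```

```bash
python3 -m handwheel '[{"grip":0.2,"tx":26,"ty":1,"tz":35,"wx":0,"wy":0,"wz":0.007},{"grip":0.2,"tx":52.2,"ty":2.2,"tz":70,"wx":0,"wy":0,"wz":0.007},{"grip":0.2,"tx":52.2,"ty":2.2,"tz":105,"wx":0,"wy":0,"wz":0.007},{"grip":0.2,"tx":52.2,"ty":2.2,"tz":125,"wx":0,"wy":0,"wz":0.007},{"grip":-1,"tx":52.2,"ty":2.2,"tz":125.5,"wx":0,"wy":0,"wz":0.007},{"grip":-1,"tx":52.2,"ty":2.2,"tz":125.5,"wx":0,"wy":0,"wz":0.007},{"grip":-1,"tx":52.2,"ty":2.2,"tz":125.5,"wx":0,"wy":0,"wz":0.007},{"grip":-1,"tx":52.2,"ty":2.2,"tz":125.5,"wx":0,"wy":0,"wz":0.007},{"grip":-1,"tx":52.2,"ty":2.2,"tz":125.5,"wx":0,"wy":0,"wz":0.007},{"grip":-1,"tx":52.2,"ty":2.2,"tz":125.5,"wx":0,"wy":0,"wz":0.007}]'
python3 -c "
from h import *
stat();go(.433,-.3667,.06,-0.6)"
```

```text
clock: 29.15
tool_pos: [0.4482, -0.0796, 0.0054]
tcp_rot: [0.01, 1.0, -0.001, 0.001]
contact_force: [-0.1, 0.4, 11.5]
opening: 0.0135
grip_force: 60.0
[ 0.4482 -0.0796  0.0054] yaw 88.81 tilt [ 0.0019 -0.002 ] open 0.0135 gf 60.0 F [-0.1  0.4 11.5] clk 29.15
t [9.2, -287.5, -54.0] w [-0.0, 0.003, 1.561] rows>= 12 yaw 88.8 j6 -1.85 clk 29.1
```

```bash
python3 -m handwheel '[{"grip":-1,"tx":0,"ty":0,"tz":-30,"wx":0,"wy":0,"wz":0.0},{"grip":-1,"tx":0,"ty":-10,"tz":-60,"wx":0,"wy":0,"wz":0.14},{"grip":-1,"tx":2,"ty":-40,"tz":-75,"wx":0,"wy":0,"wz":0.28},{"grip":-1,"tx":3,"ty":-75,"tz":-75,"wx":0,"wy":0,"wz":0.42},{"grip":-1,"tx":4,"ty":-110,"tz":-75,"wx":0,"wy":0,"wz":0.56},{"grip":-1,"tx":5,"ty":-145,"tz":-75,"wx":0,"wy":0,"wz":0.7},{"grip":-1,"tx":6,"ty":-180,"tz":-75,"wx":0,"wy":0,"wz":0.84},{"grip":-1,"tx":7,"ty":-215,"tz":-75,"wx":0,"wy":0,"wz":0.98},{"grip":-1,"tx":8,"ty":-250,"tz":-75,"wx":0,"wy":0,"wz":1.12},{"grip":-1,"tx":9,"ty":-287.5,"tz":-65,"wx":0,"wy":0,"wz":1.26}]' | egrep "pos|contact|open"
python3 -m handwheel '[{"grip":-1,"tx":0,"ty":0,"tz":0,"wx":0,"wy":0,"wz":0.14},{"grip":-1,"tx":0,"ty":0,"tz":0,"wx":0,"wy":0,"wz":0.28},{"grip":-1,"tx":0,"ty":0,"tz":0,"wx":0,"wy":0,"wz":0.3},{"grip":-1,"tx":0,"ty":0,"tz":0,"wx":0,"wy":0,"wz":0.3},{"grip":-1,"tx":0,"ty":0,"tz":0,"wx":0,"wy":0,"wz":0.3}]' | egrep "pos|contact|open"
python3 -c "
from h import *
stat();go(.433,-.3667,.0098,-0.6)
p=read_camera('wrist'); save(p,'w12.png')"
```

```text
tool_pos: [0.4328, -0.3684, 0.0713]
contact_force: [-0.0, 0.0, 0.4]
opening: 0.0134
tool_pos: [0.4326, -0.3663, 0.0702]
contact_force: [0.0, -0.1, 0.8]
opening: 0.0136
[ 0.4326 -0.3663  0.0702] yaw -0.36 tilt [ 0.0001 -0.0016] open 0.0136 gf 58.7 F [ 0.  -0.1  0.8] clk 30.65
t [-0.3, 0.4, 60.4] w [0.0, 0.002, 0.004] rows>= 3 yaw -0.4 j6 -0.8 clk 30.6
```

View pics/w12.png

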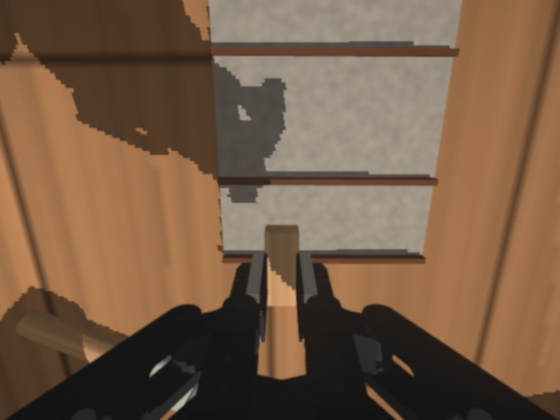

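```bash
python3 -m handwheel '[{"grip":-1,"tx":-0.3,"ty":0.4,"tz":30,"wx":0,"wy":0,"wz":0.004},{"grip":-1,"tx":-0.3,"ty":0.4,"tz":52,"wx":0,"wy":0,"wz":0.004},{"grip":-1,"tx":-0.3,"ty":0.4,"tz":60,"wx":0,"wy":0,"wz":0.004},{"grip":-1,"tx":-0.3,"ty":0.4,"tz":60,"wx":0,"wy":0,"wz":0.004}]' | egrep "pos|contact|open"
python3 -m handwheel '[{"grip":-0.2,"tx":0,"ty":0,"tz":0,"wx":0,"wy":0,"wz":0},{"grip":-0.2,"tx":0,"ty":0,"tz":0,"wx":0,"wy":0,"wz":0},{"grip":0,"tx":0,"ty":0,"tz":-20,"wx":0,"wy":0,"wz":0},{"grip":0.2,"tx":0,"ty":0,"tz":-60,"wx":0,"wy":0,"wz":0},{"grip":0.2,"tx":20,"ty":10,"tz":-100,"wx":0,"wy":0,"wz":-0.14},{"grip":0.2,"tx":60,"ty":25,"tz":-110,"wx":0,"wy":0,"wz":-0.28},{"grip":0.2,"tx":105,"ty":45,"tz":-110,"wx":0,"wy":0,"wz":-0.42},{"grip":0.2,"tx":150,"ty":65,"tz":-110,"wx":0,"wy":0,"wz":-0.56},{"grip":0.2,"tx":195,"ty":84,"tz":-115,"wx":0,"wy":0,"wz":-0.7},{"grip":0.2,"tx":240,"ty":103,"tz":-120,"wx":0,"wy":0,"wz":-0.84}]' | egrep "pos|contact|open"
python3 -c "
from h import *
go(.605,.024,.13,85)"
```

```text
tool_pos: [0.4327, -0.3665, 0.0093]
contact_force: [0.1, 0.5, 0.2]
opening: 0.0135
tool_pos: [0.5398, -0.1263, 0.1303]
contact_force: [0.8, -0.1, 0.0]
opening: 0.0513
t [53.0, 155.0, 0.1] w [-0.001, 0.001, -0.651] rows>= 6 yaw 47.7 j6 -1.17 clk 32.1
```

```bash
python3 -m handwheel '[{"grip":0.2,"tx":12,"ty":35,"tz":0,"wx":0,"wy":0,"wz":-0.13},{"grip":0.2,"tx":24,"ty":70,"tz":0,"wx":0,"wy":0,"wz":-0.26},{"grip":0.2,"tx":36,"ty":105,"tz":0,"wx":0,"wy":0,"wz":-0.39},{"grip":0.2,"tx":47,"ty":138,"tz":0,"wx":0,"wy":0,"wz":-0.52},{"grip":0.2,"tx":53,"ty":155,"tz":0,"wx":0,"wy":0,"wz":-0.65},{"grip":0.2,"tx":53,"ty":155,"tz":0,"wx":0,"wy":0,"wz":-0.65},{"grip":0.2,"tx":53,"ty":155,"tz":0,"wx":0,"wy":0,"wz":-0.65}]' | egrep "pos|contact|open"
python3 -c "
from blanks import *
look()"
```

```text
tool_pos: [0.6052, 0.0217, 0.1296]
contact_force: [-1.5, -0.3, 0.2]
opening: 0.0511
[0.6052 0.0217 0.1296] yaw 84.5 tilt [ 0.0001 -0.0016] open 0.0511 gf 0.0 F [-1.5 -0.3  0.2] clk 32.8
gauge 0.72 [([528.5, 116.9000015258789], 110.1, 21.9, 3.4)]
mat 0.8 [([534.0999755859375, 120.5999984741211], 134.0, 59.9, 3.4)]
tray 0.93 [([495.79998779296875, -161.39999389648438], 94.6, 31.6, -20.8)]
short1 0.92 ([551.9000244140625, 24.5], 39.7, 15.4, -5.1, [269, 102, 21, 53, 1070])
middle1 0.71 ([609.2999877929688, 225.1999969482422], 262.2, 42.4, 9.6, [505, 0, 55, 304, 13614])
middle1 0.61 ([550.7999877929688, -83.19999694824219], 60.4, 19.1, -12.6, [130, 101, 26, 78, 1817])
middle1 0.6 ([744.5999755859375, -39.900001525878906], 80.1, 28.7, -21.4, [214, 300, 35, 68, 1560])
middle1 0.58 ([471.5, 3.9000000953674316], 20.7, 17.4, -12.0, [226, 0, 27, 33, 754])
long1 0.83 ([635.5, -199.60000610351562], 59.9, 22.7, 67.8, [0, 231, 71, 37, 1517])
long1 0.76 ([636.2999877929688, -69.69999694824219], 82.0, 17.9, -9.3, [169, 193, 23, 87, 1733])
```

```bash
python3 -m handwheel '[{"grip":0.2,"tx":26,"ty":-1,"tz":35,"wx":0,"wy":0,"wz":-0.007},{"grip":0.2,"tx":53.3,"ty":-2.3,"tz":70,"wx":0,"wy":0,"wz":-0.007},{"grip":0.2,"tx":53.3,"ty":-2.3,"tz":105,"wx":0,"wy":0,"wz":-0.007},{"grip":0.2,"tx":53.3,"ty":-2.3,"tz":123,"wx":0,"wy":0,"wz":-0.007},{"grip":-1,"tx":53.3,"ty":-2.3,"tz":124.5,"wx":0,"wy":0,"wz":-0.007},{"grip":-1,"tx":53.3,"ty":-2.3,"tz":124.5,"wx":0,"wy":0,"wz":-0.007},{"grip":-1,"tx":53.3,"ty":-2.3,"tz":124.5,"wx":0,"wy":0,"wz":-0.007},{"grip":-1,"tx":53.3,"ty":-2.3,"tz":124.5,"wx":0,"wy":0,"wz":-0.007},{"grip":-1,"tx":53.3,"ty":-2.3,"tz":124.5,"wx":0,"wy":0,"wz":-0.007},{"grip":-1,"tx":53.3,"ty":-2.3,"tz":124.5,"wx":0,"wy":0,"wz":-0.007}]'
python3 -c "
from h import *
stat();go(.493,-.3673,.075,-0.6)"
```

```text
clock: 34.15
tool_pos: [0.5529, 0.0242, 0.0058]
tcp_rot: [0.044, 0.999, -0.001, 0.001]
contact_force: [-0.9, 0.2, 9.4]
opening: 0.0131
grip_force: 59.7
[0.5529 0.0242 0.0058] yaw 84.97 tilt [ 0.0019 -0.0015] open 0.0131 gf 59.7 F [-0.9  0.2  9.4] clk 34.15
t [25.2, -395.3, -68.7] w [0.0, 0.003, 1.493] rows>= 11 yaw 85.0 j6 -1.54 clk 34.1
```

```bash
python3 -m handwheel '[{"grip":-1,"tx":0,"ty":0,"tz":-40,"wx":0,"wy":0,"wz":0.0},{"grip":-1,"tx":2,"ty":-30,"tz":-75,"wx":0,"wy":0,"wz":0.14},{"grip":-1,"tx":4,"ty":-70,"tz":-75,"wx":0,"wy":0,"wz":0.28},{"grip":-1,"tx":6,"ty":-112,"tz":-75,"wx":0,"wy":0,"wz":0.42},{"grip":-1,"tx":9,"ty":-154,"tz":-75,"wx":0,"wy":0,"wz":0.56},{"grip":-1,"tx":12,"ty":-196,"tz":-75,"wx":0,"wy":0,"wz":0.7},{"grip":-1,"tx":15,"ty":-238,"tz":-75,"wx":0,"wy":0,"wz":0.84},{"grip":-1,"tx":18,"ty":-280,"tz":-75,"wx":0,"wy":0,"wz":0.98},{"grip":-1,"tx":21,"ty":-322,"tz":-75,"wx":0,"wy":0,"wz":1.12},{"grip":-1,"tx":24,"ty":-364,"tz":-70,"wx":0,"wy":0,"wz":1.26}]' | egrep "pos|contact|open"
python3 -c "
from h import *
go(.493,-.3673,.075,-0.6)"
```

```text
tool_pos: [0.4961, -0.3382, 0.0763]
contact_force: [0.6, 0.8, -0.2]
opening: 0.0133
t [-27.8, -9.3, 1.4] w [0.001, 0.003, 0.228] rows>= 3 yaw 12.4 j6 -0.91 clk 35.1
```

```bash
python3 -m handwheel '[{"grip":-1,"tx":-14,"ty":-5,"tz":1,"wx":0,"wy":0,"wz":0.12},{"grip":-1,"tx":-27.8,"ty":-9.3,"tz":1,"wx":0,"wy":0,"wz":0.228},{"grip":-1,"tx":-27.8,"ty":-9.3,"tz":5,"wx":0,"wy":0,"wz":0.228},{"grip":-1,"tx":-27.8,"ty":-9.3,"tz":35,"wx":0,"wy":0,"wz":0.228},{"grip":-1,"tx":-27.8,"ty":-9.3,"tz":56,"wx":0,"wy":0,"wz":0.228},{"grip":-1,"tx":-27.8,"ty":-9.3,"tz":56,"wx":0,"wy":0,"wz":0.228}]' | egrep "pos|contact|open"
python3 -c "
from h import *
stat();go(.493,-.3673,.0098,-0.6)"
```

```text
tool_pos: [0.4921, -0.3635, 0.0171]
contact_force: [0.2, -0.3, 0.4]
opening: 0.0132
[ 0.4921 -0.3635  0.0171] yaw -0.12 tilt [-0.0033  0.0016] open 0.0132 gf 58.7 F [ 0.2 -0.3  0.4] clk 35.75
t [-3.8, 0.9, 7.3] w [-0.003, -0.002, 0.008] rows>= 2 yaw -0.1 j6 -0.73 clk 35.8
```

```bash
python3 -m handwheel '[{"grip":-1,"tx":-3.8,"ty":0.9,"tz":4,"wx":0,"wy":0,"wz":0.008},{"grip":-1,"tx":-3.8,"ty":0.9,"tz":7.2,"wx":0,"wy":0,"wz":0.008},{"grip":-1,"tx":-3.8,"ty":0.9,"tz":7.2,"wx":0,"wy":0,"wz":0.008},{"grip":-0.2,"tx":-3.8,"ty":0.9,"tz":7.2,"wx":0,"wy":0,"wz":0.008},{"grip":-0.2,"tx":-3.8,"ty":0.9,"tz":7.2,"wx":0,"wy":0,"wz":0.008},{"grip":0,"tx":-3.8,"ty":0.9,"tz":-20,"wx":0,"wy":0,"wz":0},{"grip":0.2,"tx":-3.8,"ty":0.9,"tz":-60,"wx":0,"wy":0,"wz":0}]' | egrep "pos|contact|open"
python3 -m handwheel '[{"grip":0.2,"tx":10,"ty":5,"tz":-35,"wx":0,"wy":0,"wz":-0.14},{"grip":0.2,"tx":45,"ty":17,"tz":-50,"wx":0,"wy":0,"wz":-0.28},{"grip":0.2,"tx":85,"ty":32,"tz":-55,"wx":0,"wy":0,"wz":-0.42},{"grip":0.2,"tx":128,"ty":48,"tz":-55,"wx":0,"wy":0,"wz":-0.56},{"grip":0.2,"tx":170,"ty":64,"tz":-55,"wx":0,"wy":0,"wz":-0.7},{"grip":0.2,"tx":212,"ty":80,"tz":-55,"wx":0,"wy":0,"wz":-0.84},{"grip":0.2,"tx":254,"ty":95,"tz":-55,"wx":0,"wy":0,"wz":-0.98},{"grip":0.2,"tx":280,"ty":107,"tz":-55,"wx":0,"wy":0,"wz":-1.12},{"grip":0.2,"tx":284,"ty":107,"tz":-55,"wx":0,"wy":0,"wz":-1.26},{"grip":0.2,"tx":284,"ty":107,"tz":-55,"wx":0,"wy":0,"wz":-1.36}]' | egrep "pos|contact|open"
python3 -m handwheel '[{"grip":0.2,"tx":0,"ty":0,"tz":0,"wx":0,"wy":0,"wz":0},{"grip":0.2,"tx":0,"ty":0,"tz":0,"wx":0,"wy":0,"wz":0}]' | egrep "pos"
python3 -c "
from blanks import *
look()"
```

```text
tool_pos: [0.4932, -0.3682, 0.0786]
contact_force: [1.6, -0.4, 0.2]
opening: 0.0511
tool_pos: [0.6029, -0.084, 0.1342]
contact_force: [-0.3, -1.1, -0.0]
opening: 0.0511
tool_pos: [0.6026, -0.0857, 0.1341]
[ 0.6026 -0.0857  0.1341] yaw 77.45 tilt [ 0.0001 -0.0015] open 0.0513 gf 0.0 F [ 0.1 -0.1 -0.2] clk 37.65
gauge 0.64 [([541.5999755859375, 114.5], 82.7, 26.3, 3.1)]
mat 0.57 [([547.5999755859375, 115.9000015258789], 109.4, 52.7, 3.3)]
tray 0.59 [([478.0, -234.1999969482422], 145.1, 113.5, 88.9)]
middle1 0.66 ([479.1000061035156, -0.20000000298023224], 17.0, 5.0, 77.4, [350, 0, 25, 9, 213])
middle1 0.59 ([550.4000244140625, -85.5999984741211], 59.9, 16.4, -12.7, [257, 91, 22, 78, 1602])
long1 0.71 ([635.7000122070312, -71.19999694824219], 80.1, 16.1, -8.9, [296, 180, 21, 86, 1508])
long1 0.62 ([631.4000244140625, -212.6999969482422], 80.7, 21.1, 68.5, [105, 237, 92, 31, 1784])
```

```bash
python3 -m handwheel '[{"grip":0.2,"tx":26,"ty":-5,"tz":35,"wx":0,"wy":0,"wz":0},{"grip":0.2,"tx":51,"ty":-11.2,"tz":70,"wx":0,"wy":0,"wz":0},{"grip":0.2,"tx":51,"ty":-11.2,"tz":108,"wx":0,"wy":0,"wz":0},{"grip":0.2,"tx":51,"ty":-11.2,"tz":127,"wx":0,"wy":0,"wz":0},{"grip":-1,"tx":51,"ty":-11.2,"tz":128.5,"wx":0,"wy":0,"wz":0},{"grip":-1,"tx":51,"ty":-11.2,"tz":128.5,"wx":0,"wy":0,"wz":0},{"grip":-1,"tx":51,"ty":-11.2,"tz":128.5,"wx":0,"wy":0,"wz":0},{"grip":-1,"tx":51,"ty":-11.2,"tz":128.5,"wx":0,"wy":0,"wz":0},{"grip":-1,"tx":51,"ty":-11.2,"tz":128.5,"wx":0,"wy":0,"wz":0},{"grip":-1,"tx":51,"ty":-11.2,"tz":128.5,"wx":0,"wy":0,"wz":0}]'
python3 -c "
from h import *
stat();go(.493,-.3014,.075,-0.6)"
```

```text
clock: 39.0
tool_pos: [0.5512, -0.0859, 0.0065]
tcp_rot: [0.108, 0.994, -0.001, 0.001]
contact_force: [0.4, 0.1, 8.7]
opening: 0.013
grip_force: 59.8
[ 0.5512 -0.0859  0.0065] yaw 77.64 tilt [ 0.0018 -0.0019] open 0.013 gf 59.8 F [0.4 0.1 8.7] clk 39.0
t [10.5, -223.0, -68.2] w [0.0, 0.003, 1.366] rows>= 11 yaw 77.6 j6 -1.61 clk 39.0
```

```bash
python3 -m handwheel '[{"grip":-1,"tx":0,"ty":0,"tz":-40,"wx":0,"wy":0,"wz":0.0},{"grip":-1,"tx":0,"ty":-5,"tz":-75,"wx":0,"wy":0,"wz":0.14},{"grip":-1,"tx":2,"ty":-30,"tz":-75,"wx":0,"wy":0,"wz":0.28},{"grip":-1,"tx":3,"ty":-57,"tz":-75,"wx":0,"wy":0,"wz":0.42},{"grip":-1,"tx":4,"ty":-84,"tz":-75,"wx":0,"wy":0,"wz":0.56},{"grip":-1,"tx":5,"ty":-112,"tz":-75,"wx":0,"wy":0,"wz":0.7},{"grip":-1,"tx":6,"ty":-140,"tz":-75,"wx":0,"wy":0,"wz":0.84},{"grip":-1,"tx":8,"ty":-168,"tz":-75,"wx":0,"wy":0,"wz":0.98},{"grip":-1,"tx":9,"ty":-196,"tz":-75,"wx":0,"wy":0,"wz":1.12},{"grip":-1,"tx":10.5,"ty":-223,"tz":-70,"wx":0,"wy":0,"wz":1.26}]' | egrep "pos|contact|open"
python3 -m handwheel '[{"grip":-1,"tx":0,"ty":0,"tz":0,"wx":0,"wy":0,"wz":0.105},{"grip":-1,"tx":0,"ty":0,"tz":20,"wx":0,"wy":0,"wz":0.105},{"grip":-1,"tx":0,"ty":0,"tz":40,"wx":0,"wy":0,"wz":0.105},{"grip":-1,"tx":0,"ty":0,"tz":50,"wx":0,"wy":0,"wz":0.105},{"grip":-1,"tx":0,"ty":0,"tz":50,"wx":0,"wy":0,"wz":0.105},{"grip":-1,"tx":0,"ty":0,"tz":50,"wx":0,"wy":0,"wz":0.105}]' | egrep "pos|contact|open"
python3 -c "
from h import *
stat();go(.493,-.3014,.0105,-0.6)"
```

```text
tool_pos: [0.4925, -0.3028, 0.0767]
contact_force: [0.8, 0.2, -0.3]
opening: 0.0132
tool_pos: [0.4927, -0.3014, 0.0263]
contact_force: [0.4, -0.1, -1.0]
opening: 0.0132
[ 0.4927 -0.3014  0.0263] yaw -0.56 tilt [ 0.0003 -0.0016] open 0.0132 gf 58.6 F [ 0.4 -0.1 -1. ] clk 40.6
t [0.1, 0.3, 15.8] w [0.0, 0.002, 0.001] rows>= 2 yaw -0.6 j6 -0.64 clk 40.6
```

```bash
python3 -m handwheel '[{"grip":-1,"tx":0,"ty":0.3,"tz":10,"wx":0,"wy":0,"wz":0},{"grip":-1,"tx":0,"ty":0.3,"tz":15.8,"wx":0,"wy":0,"wz":0},{"grip":-1,"tx":0,"ty":0.3,"tz":15.8,"wx":0,"wy":0,"wz":0},{"grip":-0.2,"tx":0,"ty":0.3,"tz":15.8,"wx":0,"wy":0,"wz":0},{"grip":-0.2,"tx":0,"ty":0.3,"tz":15.8,"wx":0,"wy":0,"wz":0},{"grip":0,"tx":0,"ty":0.3,"tz":-15,"wx":0,"wy":0,"wz":0},{"grip":0.2,"tx":0,"ty":0.3,"tz":-53,"wx":0,"wy":0,"wz":0}]' | egrep "pos|contact|open"
python3 -m handwheel '[{"grip":0.2,"tx":15,"ty":0,"tz":-35,"wx":0,"wy":0,"wz":-0.14},{"grip":0.2,"tx":50,"ty":2,"tz":-50,"wx":0,"wy":0,"wz":-0.28},{"grip":0.2,"tx":92,"ty":4,"tz":-51,"wx":0,"wy":0,"wz":-0.42},{"grip":0.2,"tx":135,"ty":6,"tz":-51,"wx":0,"wy":0,"wz":-0.56},{"grip":0.2,"tx":178,"ty":8,"tz":-51,"wx":0,"wy":0,"wz":-0.7},{"grip":0.2,"tx":221,"ty":8,"tz":-51,"wx":0,"wy":0,"wz":-0.84},{"grip":0.2,"tx":265,"ty":8,"tz":-51,"wx":0,"wy":0,"wz":-0.98},{"grip":0.2,"tx":300,"ty":8,"tz":-51,"wx":0,"wy":0,"wz":-1.12},{"grip":0.2,"tx":309,"ty":8,"tz":-51,"wx":0,"wy":0,"wz":-1.26},{"grip":0.2,"tx":309,"ty":8,"tz":-51,"wx":0,"wy":0,"wz":-1.33}]' | egrep "pos|contact|open"
python3 -m handwheel '[{"grip":0.2,"tx":0,"ty":0,"tz":0,"wx":0,"wy":0,"wz":0},{"grip":0.2,"tx":0,"ty":0,"tz":0,"wx":0,"wy":0,"wz":0}]' | egrep "pos"
python3 -c "
from blanks import *
look()"
```

```text
tool_pos: [0.4918, -0.3005, 0.0781]
contact_force: [1.3, 0.1, -0.7]
opening: 0.0509
tool_pos: [0.5035, 0.0095, 0.1292]
contact_force: [-0.1, 0.1, -0.5]
opening: 0.0516
tool_pos: [0.5038, 0.0076, 0.1292]
[0.5038 0.0076 0.1292] yaw 75.48 tilt [-0.0002 -0.0014] open 0.0514 gf 0.0 F [ 0.3 -0.5 -0.3] clk 42.5
gauge 0.95 [([507.3999938964844, 116.0], 151.0, 21.8, 3.6)]
mat 0.94 [([506.29998779296875, 118.5999984741211], 189.1, 60.3, 3.5)]
tray 0.79 [([464.5, -212.0], 139.8, 109.4, -0.8)]
middle1 0.91 ([450.6000061035156, 8.199999809265137], 58.9, 16.4, -14.8, [255, 91, 22, 78, 1617])
middle1 0.45 ([562.0, 213.0], 297.3, 32.8, 0.5, [511, 0, 49, 338, 11419])
long1 0.67 ([634.5, -69.5], 87.4, 18.6, -9.8, [225, 300, 27, 74, 1330])
```

```bash
python3 -m handwheel '[{"grip":0.2,"tx":26,"ty":-6,"tz":35,"wx":0,"wy":0,"wz":0.003},{"grip":0.2,"tx":51.6,"ty":-12.8,"tz":70,"wx":0,"wy":0,"wz":0.003},{"grip":0.2,"tx":51.6,"ty":-12.8,"tz":105,"wx":0,"wy":0,"wz":0.003},{"grip":0.2,"tx":51.6,"ty":-12.8,"tz":122,"wx":0,"wy":0,"wz":0.003},{"grip":-1,"tx":51.6,"ty":-12.8,"tz":123.3,"wx":0,"wy":0,"wz":0.003},{"grip":-1,"tx":51.6,"ty":-12.8,"tz":123.3,"wx":0,"wy":0,"wz":0.003},{"grip":-1,"tx":51.6,"ty":-12.8,"tz":123.3,"wx":0,"wy":0,"wz":0.003},{"grip":-1,"tx":51.6,"ty":-12.8,"tz":123.3,"wx":0,"wy":0,"wz":0.003},{"grip":-1,"tx":51.6,"ty":-12.8,"tz":123.3,"wx":0,"wy":0,"wz":0.003},{"grip":-1,"tx":51.6,"ty":-12.8,"tz":123.3,"wx":0,"wy":0,"wz":0.003}]'
python3 -c "
from h import *
stat();go(.433,-.3008,.075,-0.6)"
```

```text
clock: 43.85
tool_pos: [0.4513, 0.0079, 0.0069]
tcp_rot: [0.127, 0.992, -0.001, 0.001]
contact_force: [-0.2, 0.3, 10.3]
opening: 0.0129
grip_force: 60.1
[0.4513 0.0079 0.0069] yaw 75.46 tilt [ 0.0018 -0.0016] open 0.0129 gf 60.1 F [-0.2  0.3 10.3] clk 43.85
t [-59.9, -303.5, -67.7] w [0.001, 0.003, 1.327] rows>= 10 yaw 75.5 j6 -1.43 clk 43.9
```

```bash
python3 -m handwheel '[{"grip":-1,"tx":0,"ty":0,"tz":-40,"wx":0,"wy":0,"wz":0.0},{"grip":-1,"tx":-3,"ty":-15,"tz":-75,"wx":0,"wy":0,"wz":0.14},{"grip":-1,"tx":-9,"ty":-48,"tz":-75,"wx":0,"wy":0,"wz":0.28},{"grip":-1,"tx":-16,"ty":-84,"tz":-75,"wx":0,"wy":0,"wz":0.42},{"grip":-1,"tx":-24,"ty":-120,"tz":-75,"wx":0,"wy":0,"wz":0.56},{"grip":-1,"tx":-31,"ty":-157,"tz":-75,"wx":0,"wy":0,"wz":0.7},{"grip":-1,"tx":-38,"ty":-194,"tz":-75,"wx":0,"wy":0,"wz":0.84},{"grip":-1,"tx":-45,"ty":-231,"tz":-75,"wx":0,"wy":0,"wz":0.98},{"grip":-1,"tx":-53,"ty":-268,"tz":-75,"wx":0,"wy":0,"wz":1.12},{"grip":-1,"tx":-60,"ty":-303.5,"tz":-70,"wx":0,"wy":0,"wz":1.26}]' | egrep "pos|contact|open"
python3 -m handwheel '[{"grip":-1,"tx":0,"ty":0,"tz":0,"wx":0,"wy":0,"wz":0.07},{"grip":-1,"tx":0,"ty":0,"tz":20,"wx":0,"wy":0,"wz":0.07},{"grip":-1,"tx":0,"ty":0,"tz":40,"wx":0,"wy":0,"wz":0.07},{"grip":-1,"tx":0,"ty":0,"tz":50,"wx":0,"wy":0,"wz":0.07},{"grip":-1,"tx":0,"ty":0,"tz":50,"wx":0,"wy":0,"wz":0.07},{"grip":-1,"tx":0,"ty":0,"tz":50,"wx":0,"wy":0,"wz":0.07}]' | egrep "pos|contact|open"
python3 -c "
from h import *
stat();go(.433,-.3008,.011,-0.6)"
```

```text
tool_pos: [0.4326, -0.3028, 0.0774]
contact_force: [0.6, -0.8, -0.5]
opening: 0.013
tool_pos: [0.4327, -0.3009, 0.027]
contact_force: [-0.1, -0.3, 0.1]
opening: 0.0129
[ 0.4327 -0.3009  0.027 ] yaw -0.74 tilt [ 0.0001 -0.0016] open 0.0129 gf 58.6 F [-0.1 -0.3  0.1] clk 45.45
t [0.1, 0.3, 16.0] w [0.0, 0.002, -0.002] rows>= 2 yaw -0.7 j6 -0.71 clk 45.5
```

```bash
python3 -m handwheel '[{"grip":-1,"tx":0,"ty":0.3,"tz":10,"wx":0,"wy":0,"wz":0},{"grip":-1,"tx":0,"ty":0.3,"tz":16,"wx":0,"wy":0,"wz":0},{"grip":-1,"tx":0,"ty":0.3,"tz":16,"wx":0,"wy":0,"wz":0},{"grip":-0.2,"tx":0,"ty":0.3,"tz":16,"wx":0,"wy":0,"wz":0},{"grip":-0.2,"tx":0,"ty":0.3,"tz":16,"wx":0,"wy":0,"wz":0},{"grip":0,"tx":0,"ty":0.3,"tz":-15,"wx":0,"wy":0,"wz":0},{"grip":0.2,"tx":0,"ty":0.3,"tz":-53,"wx":0,"wy":0,"wz":0}]' | egrep "pos|contact|open"
python3 -m handwheel '[{"grip":0.2,"tx":10,"ty":10,"tz":-35,"wx":0,"wy":0,"wz":-0.145},{"grip":0.2,"tx":35,"ty":38,"tz":-50,"wx":0,"wy":0,"wz":-0.29},{"grip":0.2,"tx":65,"ty":71,"tz":-51,"wx":0,"wy":0,"wz":-0.435},{"grip":0.2,"tx":95,"ty":104,"tz":-51,"wx":0,"wy":0,"wz":-0.58},{"grip":0.2,"tx":126,"ty":137,"tz":-51,"wx":0,"wy":0,"wz":-0.725},{"grip":0.2,"tx":157,"ty":171,"tz":-51,"wx":0,"wy":0,"wz":-0.87},{"grip":0.2,"tx":188,"ty":205,"tz":-51,"wx":0,"wy":0,"wz":-1.015},{"grip":0.2,"tx":215,"ty":235,"tz":-51,"wx":0,"wy":0,"wz":-1.16},{"grip":0.2,"tx":231,"ty":252,"tz":-51,"wx":0,"wy":0,"wz":-1.3},{"grip":0.2,"tx":231,"ty":252,"tz":-51,"wx":0,"wy":0,"wz":-1.417}]' | egrep "pos|contact|open"
python3 -m handwheel '[{"grip":0.2,"tx":0,"ty":0,"tz":0,"wx":0,"wy":0,"wz":0},{"grip":0.2,"tx":0,"ty":0,"tz":0,"wx":0,"wy":0,"wz":0}]' | egrep "pos"
python3 -c "
from blanks import *
look()"
```

```text
tool_pos: [0.432, -0.3, 0.0789]
contact_force: [-0.4, -0.5, 1.2]
opening: 0.0514
tool_pos: [0.6897, -0.0703, 0.1295]
contact_force: [-0.2, 0.4, -0.8]
opening: 0.0511
tool_pos: [0.6874, -0.0732, 0.1298]
[ 0.6874 -0.0732  0.1298] yaw 80.22 tilt [-0.0008 -0.0013] open 0.0513 gf 0.0 F [-0.4  0.1 -1. ] clk 47.35
gauge 0.59 []
mat 0.72 [([586.4000244140625, 118.80000305175781], 52.7, 32.7, -86.7)]
tray 0.78 [([532.7999877929688, -206.5], 88.4, 22.5, 80.2)]
long1 0.84 ([637.7000122070312, -71.69999694824219], 80.8, 17.1, -9.6, [262, 79, 23, 106, 2239])
long1 0.56 ([633.4000244140625, -212.89999389648438], 82.7, 19.3, 68.9, [46, 139, 106, 40, 2320])
long1 0.3 ([737.5, -61.099998474121094], 79.0, 72.9, -34.5, [265, 203, 84, 84, 5344])
```

```bash
python3 -m handwheel '[{"grip":0.2,"tx":26,"ty":-3,"tz":35,"wx":0,"wy":0,"wz":-0.003},{"grip":0.2,"tx":50,"ty":-6.6,"tz":70,"wx":0,"wy":0,"wz":-0.003},{"grip":0.2,"tx":50,"ty":-6.6,"tz":105,"wx":0,"wy":0,"wz":-0.003},{"grip":0.2,"tx":50,"ty":-6.6,"tz":122,"wx":0,"wy":0,"wz":-0.003},{"grip":-1,"tx":50,"ty":-6.6,"tz":124,"wx":0,"wy":0,"wz":-0.003},{"grip":-1,"tx":50,"ty":-6.6,"tz":124,"wx":0,"wy":0,"wz":-0.003},{"grip":-1,"tx":50,"ty":-6.6,"tz":124,"wx":0,"wy":0,"wz":-0.003},{"grip":-1,"tx":50,"ty":-6.6,"tz":124,"wx":0,"wy":0,"wz":-0.003},{"grip":-1,"tx":50,"ty":-6.6,"tz":124,"wx":0,"wy":0,"wz":-0.003},{"grip":-1,"tx":50,"ty":-6.6,"tz":124,"wx":0,"wy":0,"wz":-0.003}]'
python3 -c "
from h import *
stat();go(.464,-.2150,.075,-0.6)"
```

```text
clock: 48.7
tool_pos: [0.6382, -0.0715, 0.0072]
tcp_rot: [0.082, 0.997, -0.001, 0.001]
contact_force: [-0.9, -0.7, 7.8]
opening: 0.0126
grip_force: 59.8
[ 0.6382 -0.0715  0.0072] yaw 80.61 tilt [ 0.0018 -0.0017] open 0.0126 gf 59.8 F [-0.9 -0.7  7.8] clk 48.7
t [148.3, -170.1, -67.8] w [0.0, 0.003, 1.417] rows>= 11 yaw 80.6 j6 -1.61 clk 48.7
```

```bash
python3 -m handwheel '[{"grip":-1,"tx":0,"ty":0,"tz":-40,"wx":0,"wy":0,"wz":0.0},{"grip":-1,"tx":8,"ty":-10,"tz":-75,"wx":0,"wy":0,"wz":0.145},{"grip":-1,"tx":25,"ty":-29,"tz":-75,"wx":0,"wy":0,"wz":0.29},{"grip":-1,"tx":42,"ty":-48,"tz":-75,"wx":0,"wy":0,"wz":0.435},{"grip":-1,"tx":60,"ty":-68,"tz":-75,"wx":0,"wy":0,"wz":0.58},{"grip":-1,"tx":78,"ty":-88,"tz":-75,"wx":0,"wy":0,"wz":0.725},{"grip":-1,"tx":96,"ty":-109,"tz":-75,"wx":0,"wy":0,"wz":0.87},{"grip":-1,"tx":114,"ty":-130,"tz":-75,"wx":0,"wy":0,"wz":1.015},{"grip":-1,"tx":132,"ty":-150,"tz":-75,"wx":0,"wy":0,"wz":1.16},{"grip":-1,"tx":148.3,"ty":-170,"tz":-70,"wx":0,"wy":0,"wz":1.3}]' | egrep "pos|contact|open"
python3 -m handwheel '[{"grip":-1,"tx":0,"ty":0,"tz":0,"wx":0,"wy":0,"wz":0.117},{"grip":-1,"tx":0,"ty":0,"tz":0,"wx":0,"wy":0,"wz":0.117},{"grip":-1,"tx":0,"ty":0,"tz":20,"wx":0,"wy":0,"wz":0.117},{"grip":-1,"tx":0,"ty":0,"tz":40,"wx":0,"wy":0,"wz":0.117},{"grip":-1,"tx":0,"ty":0,"tz":50,"wx":0,"wy":0,"wz":0.117},{"grip":-1,"tx":0,"ty":0,"tz":50,"wx":0,"wy":0,"wz":0.117},{"grip":-1,"tx":0,"ty":0,"tz":50,"wx":0,"wy":0,"wz":0.117}]' | egrep "pos|contact|open"
python3 -c "
from h import *
stat();go(.464,-.2150,.0115,-0.6)"
```

```text
tool_pos: [0.4628, -0.2156, 0.0772]
contact_force: [0.0, 0.3, -1.0]
opening: 0.0131
tool_pos: [0.4637, -0.2148, 0.0268]
contact_force: [0.0, -0.4, -0.2]
opening: 0.0126
[ 0.4637 -0.2148  0.0268] yaw -0.48 tilt [ 0.0001 -0.0015] open 0.0126 gf 58.6 F [ 0.  -0.4 -0.2] clk 50.4
t [-0.1, 0.3, 15.3] w [0.0, 0.001, 0.002] rows>= 2 yaw -0.5 j6 -0.54 clk 50.4
```

```bash
python3 -m handwheel '[{"grip":-1,"tx":0,"ty":0.3,"tz":10,"wx":0,"wy":0,"wz":0},{"grip":-1,"tx":0,"ty":0.3,"tz":15.3,"wx":0,"wy":0,"wz":0},{"grip":-1,"tx":0,"ty":0.3,"tz":15.3,"wx":0,"wy":0,"wz":0},{"grip":-0.2,"tx":0,"ty":0.3,"tz":15.3,"wx":0,"wy":0,"wz":0},{"grip":-0.2,"tx":0,"ty":0.3,"tz":15.3,"wx":0,"wy":0,"wz":0},{"grip":0,"tx":0,"ty":0.3,"tz":-15,"wx":0,"wy":0,"wz":0},{"grip":0.2,"tx":0,"ty":0.3,"tz":-53,"wx":0,"wy":0,"wz":0}]' | egrep "pos|contact|open"
python3 -m handwheel '[{"grip":0.2,"tx":-25,"ty":0,"tz":-35,"wx":0,"wy":0,"wz":0},{"grip":0.2,"tx":-60,"ty":0,"tz":-70,"wx":0,"wy":0,"wz":0},{"grip":0.2,"tx":-95,"ty":0,"tz":-105,"wx":0,"wy":0,"wz":0},{"grip":0.2,"tx":-130,"ty":0,"tz":-140,"wx":0,"wy":0,"wz":0},{"grip":0.2,"tx":-145,"ty":0,"tz":-160,"wx":0,"wy":0,"wz":0},{"grip":0.2,"tx":-145,"ty":0,"tz":-160,"wx":0,"wy":0,"wz":0},{"grip":0.2,"tx":-145,"ty":0,"tz":-160,"wx":0,"wy":0,"wz":0}]' | egrep "pos|contact|open"
python3 -c "
from blanks import *
p=look(); save(p,'w13.png')
q=read_camera('top'); save(q,'t13.png',(110,330,120,420),2.6)"
```

```text
tool_pos: [0.4627, -0.2143, 0.0789]
contact_force: [0.7, 0.4, 0.1]
opening: 0.051
tool_pos: [0.4619, -0.3594, 0.2391]
contact_force: [0.8, 1.1, -0.4]
opening: 0.0512
[ 0.4619 -0.3594  0.2391] yaw -0.6 tilt [-0.0002 -0.001 ] open 0.0512 gf 0.0 F [ 0.8  1.1 -0.4] clk 51.8
tray 0.56 [([464.29998779296875, -294.6000061035156], 203.2, 137.7, 89.4)]
short1 0.85 ([435.1000061035156, -365.3999938964844], 41.3, 17.0, 89.9, [249, 154, 16, 36, 524])
short1 0.61 ([496.29998779296875, -367.79998779296875], 40.2, 16.1, -89.4, [303, 156, 15, 35, 473])
short1 0.34 ([464.29998779296875, -295.20001220703125], 204.5, 139.7, 89.5, [212, 0, 140, 199, 21697])
middle1 0.97 ([494.3999938964844, -301.0], 62.1, 18.0, -89.8, [301, 83, 18, 60, 945])
middle1 0.87 ([434.8999938964844, -300.29998779296875], 60.1, 16.3, 88.3, [247, 84, 16, 58, 879])
long1 0.59 ([466.29998779296875, -223.5], 61.1, 18.7, -89.9, [273, 0, 20, 68, 1125])
long1 0.57 ([629.5999755859375, -223.0], 66.7, 19.9, 69.2, [421, 0, 49, 67, 1290])
```

View pics/w13.png

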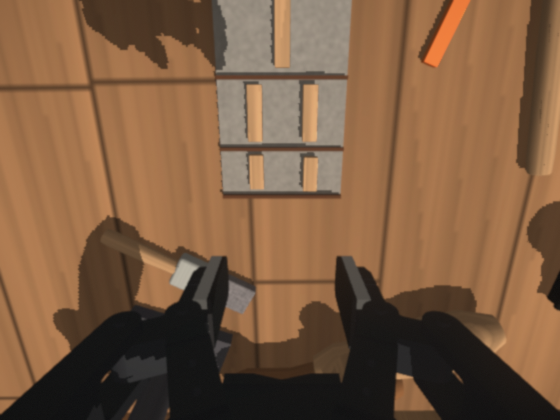

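View pics/t13.png

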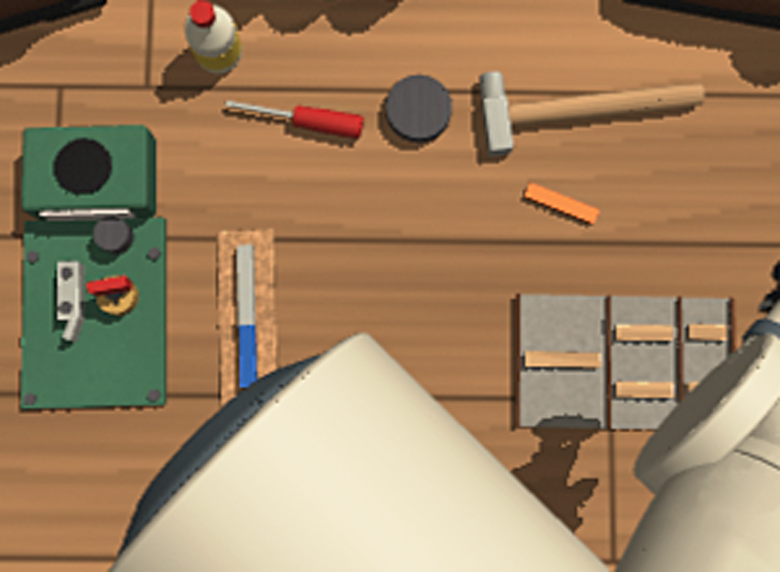

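The tray picture shows two shorts at (170,256)/(172,310), two middles at (112,254)/(112,310) and the long at (35,282), each flat and straight across its own row. The top view shows the gauge centred on the mat, the bolt as set and the bystanders unmoved. Handing in.

```bash
python3 -c "
from plant import order
print(order.hand_in())"
```

```text
the job is handed in; nothing more can be done
None
```

I set the bolt so the gauge bar has about 1 mm of play, slid the bar in about 2.5 cm past the roller and laid it back on its mat, put all five beech blanks on the bench in their matching rows, and handed the job in at about 52 s; no verdict came back.

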